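# Clip the hand magnifier into the three claws of its bench stand

## Robot

A 7-joint arm with a two-finger parallel gripper is mounted at the origin on the work surface. World frame = base frame: x ahead of the robot, y to its left, z up, the work surface at z = 0. Lengths are in m, angles in rad, forces in N, time in s.
With the tool pointing down it reaches from about 0.4 to 0.875 m from the base axis. Payload 6.5 kg.
Tool frame: the origin (TCP) lies midway between the tips of the shut fingers; the grasp point (between the pads) lies 19 mm behind it; z points along the fingers, y is the direction in which the jaws open and shut (so a half turn about z gives the same grasp; the last joint's range is limited). The gripper opens to 85 mm and grips with 20 to 120 N. Pads are 22 mm wide; open, the fingers measure 114 mm over their backs; the gripper's body (76 mm by 85 mm) begins 54 mm behind the grasp point. The pads swing forward as they close: fully open they stand 13 mm farther back than shut.
Start: joints at [-1.394, 0.536, -0.004, 1.538, 0.003, 1.067, -0.071], TCP at [0.156, 0.631, 0.231] pointing down, gripper open.
Joint ranges: [-2.7, 2.7], [-0.37, 2.16], [-1.27, 1.26], [0.24, 2.4], [-1.31, 4.45], [0.19, 1.91], [-2.76, 2.76]. Speed limits (rad/s): [2.39, 2.39, 3.14, 3.14, 3.14, 3.14, 3.14].

## Interface

Orientations are given as [roll, pitch, yaw] about the fixed x, y, z axes, in that order (R = Rz(yaw) Ry(pitch) Rx(roll)).
In Python, from cell import ctrl gives the robot as it stands. The module is installed in compiled form; this text tells all that it offers.
- The arm moves only by the tool servo_tool, never from a script. Its argument "plan" is a list of rows, each a list of 7 numbers: the turn, a rotation vector about the tool's x, y, z in rad, then the shift along the tool's x, y, z in mm, then the opening in per cent of the stroke, from 0 (shut) to 100 (fully open). In form: [[rx, ry, rz, tx, ty, tz, grip], ...]. A call has 1 to 5 rows; each row is the pose to reach, as a shift and turn from the pose measured when the call began, along the tool's axes at that moment; what a row does not reach only later rows make up. A row lasts 1/8 s, in which the tool goes at most 62.5 mm and 10.7 degrees, less where a joint would pass 70% of its speed; a pose out of reach is approached as far as the arm can. A call with a gripper value outside its range is refused whole. The fingers move at their own pace and stop on an object; the grip force is fixed at half the most. Time passes only in rows, so rows that repeat a pose let the fingers close. It gives the time, the measured TCP pose, the force and the opening at its end, in the units of the state.
- ctrl.sense(): the state, without advancing time (a new reading comes with each control period).
- ctrl.grab_frame(name): name is "scene" or "top"; returns (picture, depth): 420x560x3 uint8, red, green, blue; 420x560 float32, m along the optical axis (not along the pixel's ray), 0 where there is no reading.
- ctrl.get_calibration(name): a dict with "intrinsics" (3x3 intrinsics, pixels), "extrinsics" (4x4, takes a point from camera to world coordinates). Camera axes: x right, y down, z forward; pixel columns grow to the right and rows downward; lengths in m; the calibration is good to about 2 mm. A picture is of the moment at which its call begins. get_calibration takes no time and is no camera call.
- ctrl.finish_job(): hands the job in, once; it reports no verdict.
The state is a dict: "clock": time; "joint_pos": joint angles; "qd": joint speeds; "tau": joint torques, N m; "tcp_pos": TCP position; "ee_rot": TCP orientation; "wrist_force": force on the tool from outside, world axes, zero at the start; "wrist_torque": the same for the moment, N m; "finger_gap": opening from 0.0 (shut) to 1.0 (fully open).
Only numpy, scipy, OpenCV 4.12 (cv2) and the standard library are available. Lean on these libraries where they do the work, as an engineer would, in place of code of your own. Each camera call takes 0.05 s, during which the arm holds its last target.

## Task

Clip the hand magnifier back into its bench stand over the carving: press the far edge of its rim against the sprung claw until the near side comes down past the two fixed claws, then ease it back with the spring so that it lies flat on all three ledges, gripped by all three claws and unable to rock. It is glass in a slim mount, so feel your way, never force it against the stand and do not let it drop or snap home. Let go of it once it sits, and leave everything else on the bench where it is.

Things in the scene. Friction and masses are not known exactly. Their poses are not given: they have to be found in the camera images.
- lens_centre (a point): Centre of the hand magnifier's head, half-way up its rim. The head is a disc 92 mm across with a steel rim 8 mm high; the glass bulges 4 mm above the rim, the underside is flat. x points from the handle to the head (handle on the -x side), z up out of the bulging face. It lies flat on the bench at the start.
- handle_grip (a point): Where to hold the magnifier: on the handle 80 mm on the -x side of the lens centre, 9 mm above the flat underside; axes as lens_centre. Brass ferrule and dark wood handle form a straight bar with flat sides, 16 mm wide (y), 18 mm high (z), from 58 to 160 mm from the lens centre, its underside flush with the rim's. A thinner neck joins it to the rim.
- magnifier: The whole hand magnifier, 0.13 to 0.27 kg, most of it in the head (centre of mass 10 to 30 mm from the lens centre towards the handle); origin on its underside below the lens centre, axes as lens_centre.
- stand: Bench stand, fixed to the bench: base plate 185 x 110 x 14 mm with a low carving on it, column 108 mm along its +x, 136 mm high. A level ring (120 mm across, 92 mm inside) is clamped to the column, so its exact place must be felt or seen. x points level to the column, z up; origin on the bench below the ring. Over 20 N on a claw or ledge is forcing it.
- ring_mid (a point): A point fixed to the stand's base 95 mm above the bench, axes as stand: the MEAN place of the ring's centre, in the plane of its three ledge tops (4 mm above the ring). The ring is clamped up to 22 mm higher or lower and up to 2.5 mm nearer or farther along x; level, not turned. Home: lens underside on the ledges, centred in the ring within 1 mm, handle towards -x between the fixed claws.
- spring_mid (a point): Mean place of the sprung claw's nose at rest (moves with the ring): 48 mm along +x from the ring's centre, 10.5 mm above the ledges. A level steel bar across, 5 mm radius, 24 mm long; the rim's upper edge bears on its lower slope. It yields along +x: about 4 N with the lens home, 0.7 N more per mm, to a solid stop 5.2 mm beyond home (about 8 N). The ledge below it reaches in to 35 mm from the ring's centre.
- left_mid (a point): Mean place (moves with the ring) of the foot of the fixed claw at the +y side, 50 degrees from -x, where a home rim stands. Claw and ledge are 14 mm wide; it rises 15 mm over the ledge, leaning in 30 degrees, its tip 3 mm in over the rim, and bears on the rim's upper edge. To come down past both fixed claws the lens must be 4.5 to 5 mm towards the sprung claw from home.
- right_mid (a point): The same for the fixed claw at the -y side. With the handle side raised about 15 degrees the far edge of the lens goes in low under the sprung claw, onto the ledge there, while its near side is still above the fixed claws. Rim, claws and ledges are smooth steel (friction about 0.2), the stand is stiff: a degree tilted past flat already presses hard.
- offcut: sawn block of pale wood, 100 x 60 x 32 mm; origin under its centre (leave it alone)
- gouge_wide: carving gouge, pale turned handle, 230 mm long, lying on the bench; origin under its middle (leave it alone)
- gouge_dark: carving gouge, dark handle, 220 mm long, lying; origin under its middle (leave it alone)
- gouge_short: short carving gouge, 160 mm long, lying nearest the robot; origin under its middle (leave it alone)
- mallet: carver's turned wooden mallet standing on its head, 84 mm across and 235 mm high; origin under its centre (leave it alone)
- can: drinks can, 66 mm across, 105 mm high; origin under its centre (leave it alone)
- tumbler: clear drinking bottle, 68 mm across, about 190 mm high; origin under its centre (leave it alone)

How it is judged:
On the way:
1. the magnifier has been lifted off the bench (height (world z) of lens_centre above 0.06 m), for 0.2 s.
At the end, for the whole second after the job is handed in: The magnifier rests in the ring, let go and still, flat within 0.025 rad, bearing on all three ledges (over 0.2 N each), both fixed claws (over 0.5 N each) and the sprung claw (over 2 N); lens centre within 4.5 mm sideways of ring_mid and -19.2 to 27.2 mm above it, wherever the ring is clamped (horizontal distance between lens_centre and ring_mid below 0.0045 m and z of lens_centre in the frame of ring_mid between -0.0192 and 0.0272 m and angle between lens_centre's own z axis and vertical below 0.025 rad and contact force between magnifier and left_claw above 0.5 N and contact force between magnifier and right_claw above 0.5 N and contact force between magnifier and sprung_claw above 2 N and contact force between magnifier and left_ledge above 0.2 N and contact force between magnifier and right_ledge above 0.2 N and contact force between magnifier and front_ledge above 0.2 N and linear speed of magnifier below 0.01 m/s and angular speed of magnifier below 0.1 rad/s); the robot touches nothing.
It fails at once if a claw or a ledge of the stand is loaded with more than 20 N (contact force between magnifier and left_claw above 20 N or contact force between magnifier and right_claw above 20 N or contact force between magnifier and sprung_claw above 20 N or contact force between magnifier and left_ledge above 20 N or contact force between magnifier and right_ledge above 20 N or contact force between magnifier and front_ledge above 20 N).
It fails at once if the magnifier drops or snaps loose: it moves faster than 0.12 m/s unheld (contact force between the fingers and magnifier below 0.05 N and linear speed of magnifier above 0.12 m/s).
It fails at once if another thing on the bench is moved more than 30 mm (distance of any of offcut, gouge_wide, gouge_dark, gouge_short, mallet, can, tumbler from where it was at the start of the episode above 0.03 m).
It also fails if it takes over 72 s, if anything falls off the work surface, if the arm or the gripper's body presses on something with over 40 N, if the wrist force passes 120 N, or if a joint passes its speed limit or range.

## Working session

There is one attempt and no reset: what is moved stays moved. The work goes in short steps, Python scripts to look and compute and a tool call to move; the robot and the scene stay as the last step left them, time stands still between calls to the robot, and variables do not carry over. Pictures are saved under pics/ and viewed, and the job is handed in when it is done.

Besides the shell and the picture viewer there is one more tool, called by a JSON object that holds its "method" and its "body". servo_tool: Moves the arm, as the interface text tells. Its arguments: {"type":"object","properties":{"plan":{"type":"array","items":{"type":"array","items":{"type":"number"}}}},"required":["plan"]}

```bash
mkdir -p pics
python3 - <<'E'
from cell import ctrl
import cv2,numpy as np
print(ctrl.sense())
for n in ["scene","top"]:
    p,d=ctrl.grab_frame(n)
    cv2.imwrite(f"pics/{n}0.png",cv2.cvtColor(p,cv2.COLOR_RGB2BGR)); np.savez(f"{n}0.npz",p=p,d=d)
    c=ctrl.get_calibration(n); print(n,c)
E
```

```text
{'clock': 0.0, 'joint_pos': array([-1.39421033,  0.53720066, -0.00444709,  1.53886471,  0.00259277,
        1.06728203, -0.07119976]), 'qd': array([-0.00062292,  0.00152153, -0.00037426, -0.00103459,  0.00022436,
        0.00032328, -0.0007643 ]), 'tau': array([ 5.89570027e-04, -5.83414650e+01,  1.04884967e+00, -2.59100014e+01,
        1.23869083e-02,  9.58680088e-03, -7.02103677e-06]), 'tcp_pos': array([0.15612472, 0.63032534, 0.23039393]), 'ee_rot': array([-3.13984764e+00,  1.17520868e-04,  2.89888271e+00]), 'wrist_force': array([ 0.48204227,  0.06427458, -0.39431496]), 'wrist_torque': array([ 0.01660051, -0.02727716,  0.01689541]), 'finger_gap': 0.9964214170250519}
scene {'intrinsics': array([[485.12244809,   0.        , 278.63757624],
       [  0.        , 485.12244809, 202.02709208],
       [  0.        ,   0.        ,   1.        ]]), 'extrinsics': array([[-0.85297005,  0.37909774, -0.35878545,  1.09231326],
       [ 0.52167696,  0.59654549, -0.60990707,  0.87618552],
       [-0.01718255, -0.70740256, -0.70660199,  1.09884516],
       [ 0.        ,  0.        ,  0.        ,  1.        ]])}
top {'intrinsics': array([[386.96523462,   0.        , 281.47384718],
       [  0.        , 386.96523462, 213.6413802 ],
       [  0.        ,   0.        ,   1.        ]]), 'extrinsics': array([[ 0.00568534, -0.98976522,  0.14259204,  0.41150529],
       [-0.99997904, -0.00518538,  0.00387758, -0.02801466],
       [-0.0030985 , -0.14261109, -0.98977395,  1.14581504],
       [ 0.        ,  0.        ,  0.        ,  1.        ]])}
```

View pics/scene0.png

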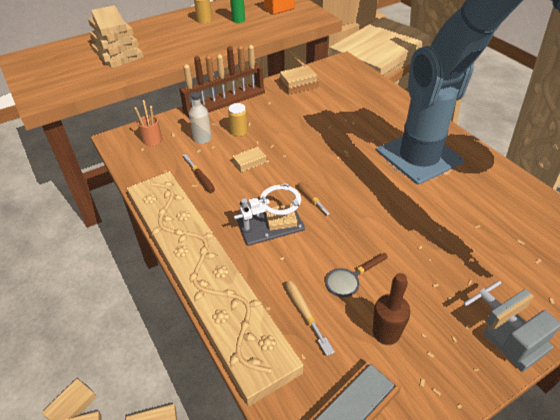

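View pics/top0.png

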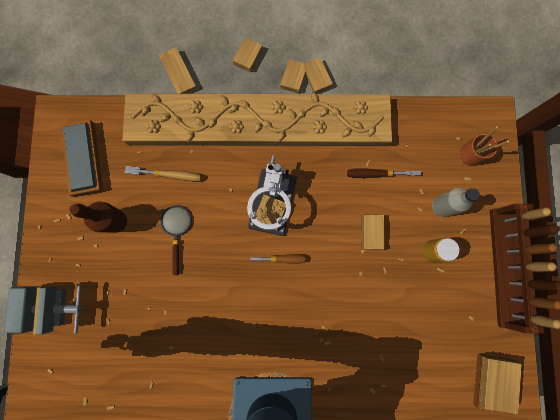

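The scene view shows the magnifier at (342,282) with its handle to (386,257), and the ring at (280,200). In the top view the lens is at (176,221), its handle end at (177,272), the ring at (270,209) and the column at (274,175). Next I'll measure each of them.

```bash
cat > h.py <<'E'
import numpy as np,cv2
from cell import ctrl
C={n:ctrl.get_calibration(n) for n in("scene","top")}
def pts(n,d):
    K=C[n]["intrinsics"];E=C[n]["extrinsics"]
    v,u=np.mgrid[:d.shape[0],:d.shape[1]]
    P=np.stack([(u-K[0,2])/K[0,0]*d,(v-K[1,2])/K[1,1]*d,d],-1)
    return P@E[:3,:3].T+E[:3,3]
def ray(n,u,v):
    K=C[n]["intrinsics"];E=C[n]["extrinsics"]
    r=E[:3,:3]@np.array([(u-K[0,2])/K[0,0],(v-K[1,2])/K[1,1],1]); return E[:3,3],r
def onz(n,u,v,z):
    o,r=ray(n,u,v); return o+r*(z-o[2])/r[2]
def proj(n,X):
    K=C[n]["intrinsics"];E=C[n]["extrinsics"]
    c=E[:3,:3].T@(np.asarray(X)-E[:3,3]); return K[:2,:2]@(c[:2]/c[2])+K[:2,2]
E
python3 - <<'E'
from h import *
for n,boxes in [("scene",[(225,170,110,80),(315,245,80,60)]),("top",[(230,150,80,90),(150,195,60,90)])]:
    z=np.load(n+"0.npz");p,d=z["p"],z["d"];X=pts(n,d)
    for i,(x,y,w,h) in enumerate(boxes):
        cr=cv2.resize(p[y:y+h,x:x+w],None,fx=6,fy=6,interpolation=cv2.INTER_CUBIC)
        cv2.imwrite(f"pics/{n}_c{i}.png",cr[:600,:800,::-1])
z=np.load("top0.npz");p,d=z["p"],z["d"];X=pts("top",d)
np.set_printoptions(linewidth=250,precision=3,suppress=True)
print((X[160:240:2,235:306:3,2]*1000).astype(int))
E
```

```text
[[  -2    0    1    2   -2    0    0   -1    1    0   -3    0  102   99    1    0    0    0    0    2   -1    0    3    0]
 [  -3    0    0   -2    0    2    0    0    1    1    0   -1  102   -2   -6    3   -3   -3    1    0   -2    0   -2    0]
 [  -3   -4    0    2    3   -1    0   -3    0   -1    0  108  103  106  134    0   -5   -2    0   -2   -1   -3   -1   -1]
 [   1    0   -3    1   -3   -1    0    2   -2    1    3  119  118  133  133  135   -4    0    0    2   -4   -1    0    1]
 [   0    1   -4    1    0   -1    0    1   -3    1    2  115  120  125  135  131   95   -1    0    3   -2    1    0   -4]
 [  -4   -1 1145    0   -1   -2    1   -2   -1   12   12  106  106  104  130  111   97  103    0    1   -2   -2   -2   -2]
 [   0    0    0   -1    1   -2    1   -2    3   11   10  100  105  107  107  108  100  106    0    0    0    2   -1    0]
 [   0   -1    2    4    0    0    0    0    0   12   13  105  108  123  120  109   14  103    0    0    0    1    0    0]
 [   0    0    0   -2    0   -1    2   -2   -3   14   11  105  120  127  123  113   13   15   12   11   12    4    0
[... 3120 characters left out ...]
145   12   16  105  107  106  104   33   11   12    0   -1    0    0    0    0    0]
 [   2    1   -3   -1    1    0    2    2    7   12   15   14   16   15   15   13   17    3   -1    6   -2   -1    0    0]
 [  -1   -1    0    0    2   -1    0   -2   -2   -2   -4    8   12   16   12   15   14   -1   -1    1    0   -2    0    2]
 [   0    1    0    1    3    2    2    0   -2    3   -6    0    0    0    8   13   11    0   -1    2   -2    1    0    2]
 [  -1    0    2    1   -3    1   -1    0   -3   -2    0    1    0   -3    2    0    0   -2    0    0   -1   -2   -1   -7]
 [  -1   -3    1    0   -1   -2    2   -1    0   -3   -3    0    0   -2    0   -1    0    2    2    0    0   -1   -2   -5]]
```

View pics/scene_c0.png

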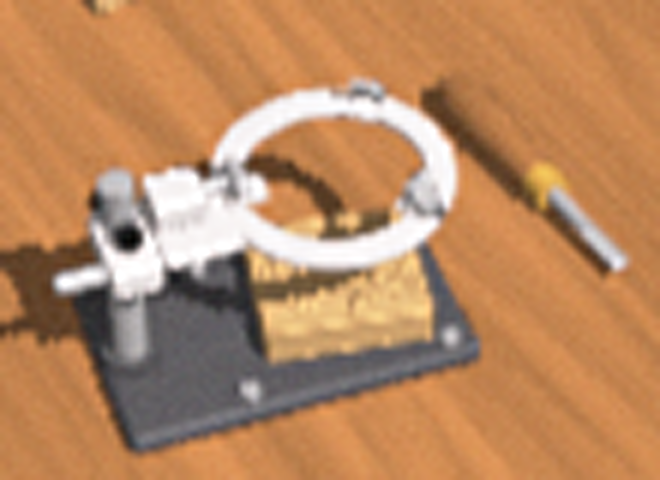

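View pics/top_c0.png

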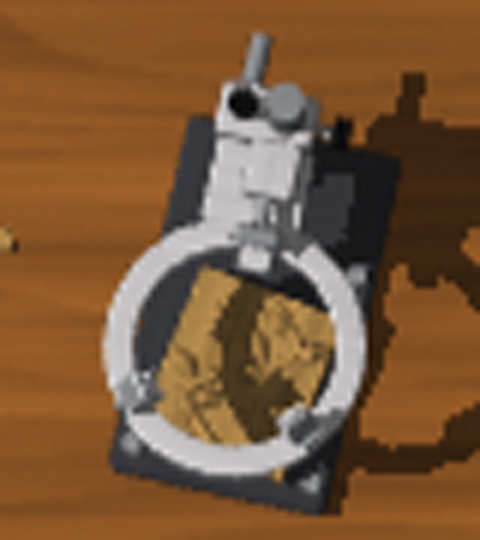

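View pics/top_c1.png

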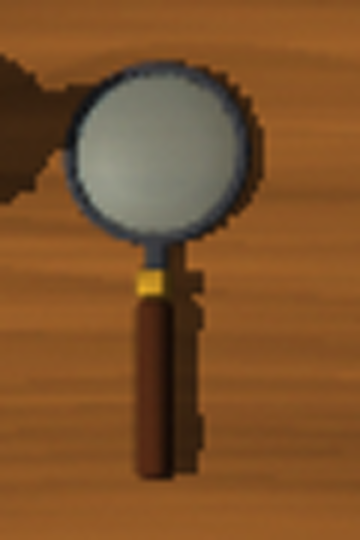

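View pics/scene_c1.png

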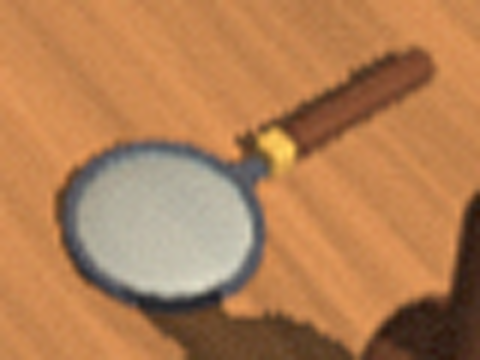

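The crops agree: the ring is clear of clutter with its top about 104 mm up, its column towards the top right, and the handle lies along -x. Next I'll fit circles and axes in both views.

```bash
cat > m.py <<'E'
from h import *
from scipy.optimize import least_squares
def circ(P,R=None):
    x0=P.mean(0)
    if R: f=lambda q:np.hypot(*(P-q[:2]).T)-R; s=least_squares(f,x0,loss="soft_l1",f_scale=.001)
    else: f=lambda q:np.hypot(*(P-q[:2]).T)-q[2]; s=least_squares(f,[*x0,.05],loss="soft_l1",f_scale=.001)
    return s.x, np.sqrt(np.mean(s.fun**2))
E
python3 - <<'E'
from m import *
np.set_printoptions(linewidth=200,precision=4,suppress=True)
# ring
for n in("top","scene"):
    z=np.load(n+"0.npz");p,d=z["p"],z["d"];X=pts(n,d)
    c0=np.array([.42,.0])
    if n=="top": c0=onz("top",270,211,.104)[:2]
    else: c0=onz("scene",280,200,.104)[:2]
    r=np.hypot(X[...,0]-c0[0],X[...,1]-c0[1])
    m=((X[...,2]>.09)&(X[...,2]<.112)&(r<.07)&(r>.035))
    q=X[m]; print(n,"c0",c0,"ring z med",np.median(q[:,2]),m.sum())
    mm=m.astype(np.uint8)
    cs,h=cv2.findContours(mm,cv2.RETR_CCOMP,cv2.CHAIN_APPROX_NONE)
    cs=sorted(cs,key=len)[-2:]
    # column direction first guess: yaw -12deg
    for c in cs:
        P=np.array([onz(n,u,v,.104)[:2] for u,v in c[:,0]])
        a=np.degrees(np.arctan2(P[:,1]-c0[1],P[:,0]-c0[0]))
        k=np.abs((a+12+180)%360-180)>40
        print(len(c),k.sum(),circ(P[k]),)
# lens
for n,c in(("top",(176,221)),("scene",(342,282))):
    z=np.load(n+"0.npz");p,d=z["p"],z["d"];X=pts(n,d)
    hsv=cv2.cvtColor(p,cv2.COLOR_RGB2HSV)
    print(n,"lens",hsv[c[1],c[0]],X[c[1],c[0]])
    # glass+rim: not orange hue
    m=((hsv[...,1]<110)|((hsv[...,0]>60)&(hsv[...,0]<150)))&(X[...,2]<.03)
    nlab,lab=cv2.connectedComponents(m.astype(np.uint8)); l=lab[c[1],c[0]]
    mm=(lab==l).astype(np.uint8)
    print(mm.sum(),np.median(X[mm>0][:,2]))
    cs,_=cv2.findContours(mm,cv2.RETR_EXTERNAL,cv2.CHAIN_APPROX_NONE)
    c=max(cs,key=len);P=np.array([onz(n,u,v,.008)[:2] for u,v in c[:,0]])
    print(circ(P),circ(P,.046))
    cx=circ(P)[0]
    # handle: brass/dark; by depth? color
    if n=="top": box=(165,235,25,45)
    else: box=(350,245,45,35)
    x,y,w,h=box
    print("handle z",(X[y:y+h:4,x:x+w:3,2]*1000).astype(int))
E
```

```text
top c0 [0.5687 0.0074] ring z med 0.10482394577347587 579
4 4 (array([0.5739, 0.0619, 0.0027]), np.float64(1.6202691646956506e-05))
260 186 (array([0.58  , 0.0102, 0.0567]), np.float64(0.006822742650912713))
scene c0 [0.5795 0.0125] ring z med 0.10547192986061937 467
4 4 (array([ 0.5404, -0.0282,  0.0037]), np.float64(0.0006888291745903941))
206 157 (array([0.5806, 0.0092, 0.0568]), np.float64(0.007726094327252797))
top lens [ 30  27 131] [0.5509 0.2872 0.0148]
766 0.00858893029090857
(array([0.5538, 0.2898, 0.045 ]), np.float64(0.0027733600460877555)) (array([0.5535, 0.29  ]), np.float64(0.002718429312366645))
handle z [[ 0 -6  2 11  5 -1 -4  3 -3]
 [-4 -1  3  7  5 -4 -1 -2 -3]
 [ 2  0 -2 17 14 -3 -3 -5 -1]
 [ 0 -1 -1 19 14  0 -2 -3  0]
 [ 2 -4  0 16 15  0  0 -4 -3]
 [-2  0 -1 18 11  0 -1 -2  0]
 [-2 -1  0 21 15 -2 -1  2  2]
 [ 4 -4  3 18 15  0  0  5 -4]
 [ 0  0  0 21 12  0 -2  1 -3]
 [ 0 -4 -1 17 15  2 -1  2  0]
 [ 2 -1  2 -1 -1  1  1  0  2]
 [ 2  2  0 -2  0  2  1 -1  3]]
scene lens [ 25  31 187] [0.5547 0.2914 0.0103]
792 0.009018666387404228
(array([0.5532, 0.2896, 0.0461]), np.float64(0.003121245974792379)) (array([0.5532, 0.2896]), np.float64(0.003148693681078071))
handle z [[ 2 -1  2 -3  1  3  3 -3  3  3  1  0 -2  1  3]
 [ 1  0  3  3  3 -3  0  0  0  0  0  6  1  0  0]
 [ 2  0  2  0  2  0  4  1  1 -5  0 18  2  0  2]
 [ 0  0  0 -2  2  0  5  2  2 20 15 16 13 -3  0]
 [ 0 -1  3  2 -1 -1 -4 18 16 19 11  0  1 -2 -2]
 [ 2 -2  4  2  0 18 16 17 10  0  0  0 -3  3  2]
 [-2 -2  1 18 19 17  3  4 -2  1 -1 -2  1 -3 -3]
 [ 6  5 10  7  0 -1  0 -2 -1 -1  5  0  4  0  1]
 [15  3  6  0 -2 -1  4  1  1  0  1  0 -1  1 -1]]
```

Run:
```python
from m import *
np.set_printoptions(linewidth=200,precision=4,suppress=True)
c=np.array([.58,.010])
for n in("top","scene"):
    z=np.load(n+"0.npz");p,d=z["p"],z["d"];X=pts(n,d)
    v,u=np.mgrid[:420,:560]
    for it in range(4):
        r=np.hypot(X[...,0]-c[0],X[...,1]-c[1]); a=np.degrees(np.arctan2(X[...,1]-c[1],X[...,0]-c[0]))
        m=((X[...,2]>.099)&(X[...,2]<.112)&(r<.066)&(r>.04)&(np.abs((a+12+180)%360-180)>45))
        P=np.array([onz(n,uu,vv,.104)[:2] for uu,vv in zip(u[m],v[m])])
        s,e=circ(P); c=s[:2]
    print(n,"ring",s,e,np.median(X[m][:,2]),m.sum())
    rr=np.hypot(*(P-c).T); print("radius pct",np.percentile(rr,[3,97]))
    # equal-weight radial: bin by angle, mid of min/max
    # high points near ring -> claws & nose
    r=np.hypot(X[...,0]-c[0],X[...,1]-c[1])
    m=(X[...,2]>.1125)&(X[...,2]<.13)&(r<.062)
    nl,lab,st,ce=cv2.connectedComponentsWithStats(m.astype(np.uint8),connectivity=8)
    for i in range(1,nl):
        if st[i,4]>=2:
            q=X[lab==i]; w=q.mean(0); print(" high",st[i,4],ce[i],w,"r",np.hypot(*(w[:2]-c)),"ang",np.degrees(np.arctan2(w[1]-c[1],w[0]-c[0])), "zmax",q[:,2].max())
    # plate
    hsv=cv2.cvtColor(p,cv2.COLOR_RGB2HSV)
    m=(X[...,2]>.006)&(X[...,2]<.02)&(hsv[...,1]<90)&(r<.2)
    q=X[m]
    # project to plane z=.014
    P=np.array([onz(n,uu,vv,.014)[:2] for uu,vv in zip(u[m],v[m])])
    k=np.hypot(*(P-c-np.array([.035,-.01])).T)<.12;P=P[k]
    R=cv2.minAreaRect((P*1000).astype(np.float32)); print(n,"plate",len(P),R); bx=cv2.boxPoints(R); print(bx)
    # handle
    lc=np.array([.5533,.2898])
    rl=np.hypot(X[...,0]-lc[0],X[...,1]-lc[1])
    m=(X[...,2]>.011)&(X[...,2]<.03)&(rl>.058)&(rl<.17)&(np.abs(X[...,1]-lc[1])<.06)&(X[...,0]<lc[0])
    P=np.array([onz(n,uu,vv,.018)[:2] for uu,vv in zip(u[m],v[m])])
    l=cv2.fitLine((P*1000).astype(np.float32),cv2.DIST_L2,0,.01,.01).ravel()
    print(n,"handle n",m.sum(),l,"yaw",np.degrees(np.arctan2(-l[1],-l[0]))if l[0]<0 else np.degrees(np.arctan2(l[1],l[0])),"mean to centre yaw",np.degrees(np.arctan2(*(lc-P.mean(0))[::-1])),P.min(0),P.max(0))
```

```text
top ring [0.5793 0.0105 0.0532] 0.004419815260695141 0.1047524014983503 441
radius pct [0.0457 0.0594]
 high 37 [272.6757 188.3784] [0.6278 0.0001 0.1216] r 0.04966386371109386 ang -12.066303187034213 zmax 0.12699123607751006
 high 25 [251.8  214.88] [0.5557 0.0556 0.1186] r 0.050836109572766006 ang 117.62461891287447 zmax 0.12637238295710485
 high 26 [279.6923 220.6923] [ 0.5403 -0.0193  0.1193] r 0.049097053389981576 ang -142.5263370110906 zmax 0.1261056600181325
top plate 786 ((610.4121704101562, 3.8237991333007812), (108.8486328125, 183.94664001464844), 77.96772003173828)
[[509.114  -30.2318]
 [689.0194 -68.5778]
 [711.7103  37.8794]
 [531.8049  76.2254]]
top handle n 180 [  0.9991   0.0427 445.6325 284.1921] yaw 2.4454188 mean to centre yaw 2.981582131634711 [0.3966 0.2745] [0.4947 0.2925]
scene ring [0.5785 0.0105 0.0534] 0.005175823963888436 0.10539134055411303 335
radius pct [0.0443 0.0607]
 high 12 [285.8333 184.75  ] [ 0.5407 -0.0171  0.122 ] r 0.046858452078352916 ang -143.80874299826056 zmax 0.12656201972475356
 high 31 [263.     199.7097] [0.6292 0.0009 0.1219] r 0.051585480274457175 ang -10.807953203091659 zmax 0.12794898039697988
 high 27 [294.5926 202.    ] [0.5563 0.0548 0.119 ] r 0.04954449420385179 ang 116.7155025757615 zmax 0.1267459585328954
scene plate 931 ((611.8411254882812, 7.531005859375), (111.1382064819336, 183.382080078125), 77.05439758300781)
[[510.0317 -26.0845]
 [688.7527 -67.1669]
 [713.6506  41.1466]
 [534.9295  82.2289]]
scene handle n 177 [  0.9986   0.0531 448.0399 287.539 ] yaw 3.0430734 mean to centre yaw 1.2305237801791407 [0.3977 0.277 ] [0.4972 0.2991]
```

Measurements so far, with both views agreeing to about 1 mm:

| Item | Value |
|---|---|
| Lens centre | (0.5533, 0.2898) |
| Magnifier yaw | about 2.4° |
| Ring centre | (0.579, 0.0105) |
| Ring top height | about 0.105 |
| Stand yaw | about -12.5° |

Before moving I'll check the clearances along the path.

```bash
cat >> h.py <<'E'
from scipy.spatial.transform import Rotation as Ro
def cur():
    s=ctrl.sense(); return s,np.array(s["tcp_pos"]),Ro.from_euler("xyz",s["ee_rot"])
def rel(p,R,p0=None,R0=None):
    if p0 is None: s,p0,R0=cur()
    return np.r_[(R0.inv()*R).as_rotvec(),R0.inv().apply(np.asarray(p)-p0)*1000]
E
python3 - <<'E'
from m import *
np.set_printoptions(linewidth=200,precision=4,suppress=True)
z=np.load("top0.npz");p,d=z["p"],z["d"];X=pts("top",d)
m=(X[...,2]>.06)&(X[...,2]<.5)&(X[...,1]>.25)
nl,lab,st,ce=cv2.connectedComponentsWithStats(m.astype(np.uint8))
for i in range(1,nl):
    if st[i,4]>20: q=X[lab==i]; print(st[i],q.min(0),q.max(0))
m=(X[...,2]>.02)&(X[...,2]<.5)&(X[...,1]>.2)&(X[...,1]<.4)&(X[...,0]>.3)&(X[...,0]<.7)
print("other",X[m].shape, X[m].max(0) if m.any() else 0)
yaw=np.pi+np.radians(2.4)
R=Ro.from_euler("xyz",[np.pi,0,yaw]); print(R.as_matrix())
print(rel([.4737,.2868,.20],R),rel([.4737,.2868,.07],R))
E
```

```text
[  70  201   51   31 1085] [0.5112 0.4294 0.0604] [0.5926 0.508  0.2395]
[   5  285   76   49 2483] [0.2378 0.5283 0.06  ] [0.3658 0.7043 0.1143]
[  0 384   8  19  92] [0.1341 0.5553 0.245 ] [0.1585 0.5875 0.302 ]
other (274, 3) [0.6999 0.3724 0.0307]
[[-0.9991 -0.0419 -0.    ]
 [-0.0419  0.9991  0.    ]
 [ 0.      0.     -1.    ]]
[  -0.0016   -0.0001   -0.2846 -390.8174 -257.111    30.9406] [  -0.0016   -0.0001   -0.2846 -390.8023 -256.9025  160.9405]
```

{"method": "servo_tool", "body": {"plan": [[0,0,-0.03,-40,-26,0,100],[0,0,-0.06,-85,-56,0,100],[0,0,-0.1,-130,-86,0,100],[0,0,-0.14,-175,-116,0,100],[0,0,-0.17,-220,-145,5,100]]}}

```text
clock: 0.72
tcp_pos: [0.3359, 0.4353, 0.2258]
ee_rot: [-3.14, 0.0, 3.07]
wrist_force: [0.8, 0.4, -0.5]
finger_gap: 1.002
```

Run:
```python
from h import *
np.set_printoptions(precision=4,suppress=True)
R=Ro.from_euler("xyz",[np.pi,0,np.pi+np.radians(2.4)])
print(cur()[0]["joint_pos"],rel([.4737,.2868,.20],R),rel([.4737,.2868,.07],R))
```

```text
[-1.0063  0.3726  0.0133  1.8125 -0.0051  0.9576  0.5082] [  -0.0013   -0.       -0.1136 -148.039  -138.2027   25.9703] [  -0.0013   -0.       -0.1136 -148.0337 -138.0332  155.9702]
```

{"method": "servo_tool", "body": {"plan": [[0,0,-0.04,-40,-37,10,100],[0,0,-0.08,-80,-75,20,100],[0,0,-0.114,-120,-112,30,100],[0,0,-0.114,-148,-138,60,80],[0,0,-0.114,-148,-138,110,80]]}}

```text
clock: 1.35
tcp_pos: [0.4777, 0.2839, 0.1163]
ee_rot: [-3.141, 0.005, -3.106]
wrist_force: [-0.9, 1.2, -0.1]
finger_gap: 0.799
```

Run:
```python
from h import *
np.set_printoptions(precision=4,suppress=True)
R=Ro.from_euler("xyz",[np.pi,0,np.pi+np.radians(2.4)])
print(cur()[0]["joint_pos"],rel([.4737,.2868,.005],R))
for n in["scene","top"]:
    p,d=ctrl.grab_frame(n); np.savez(f"{n}1.npz",p=p,d=d)
    x,y,w,h=(310,220,110,90) if n=="scene" else (130,180,100,110)
    cv2.imwrite(f"pics/{n}1.png",cv2.resize(p[y:y+h,x:x+w],None,fx=5,fy=5)[...,::-1])
```

```text
[-0.6585  0.5298  0.0512  1.8832 -0.034   0.7261  1.0178] [ -0.0009   0.0046  -0.0059   4.4432   3.1399 111.2343]
```

View pics/scene1.png

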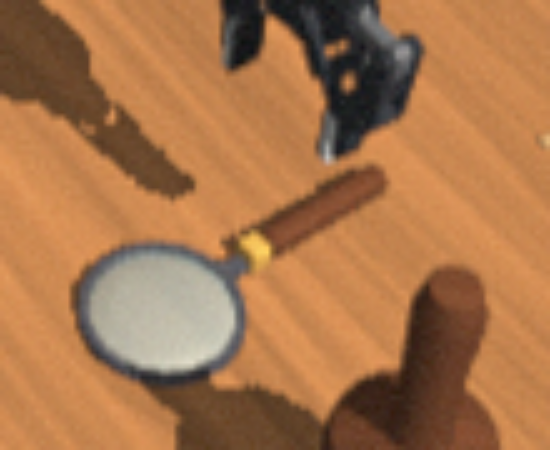

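The crop shows the open fingers above the handle, with the lens at crop (160,310) and the mallet clear. Descending now.

{"method": "servo_tool", "body": {"plan": [[0,0.0046,-0.006,4.4,3.1,30,60],[0,0.0046,-0.006,4.4,3.1,65,50],[0,0.0046,-0.006,4.4,3.1,90,50],[0,0.0046,-0.006,4.4,3.1,106,50],[0,0.0046,-0.006,4.4,3.1,110,50]]}}

```text
clock: 2.08
tcp_pos: [0.4649, 0.2866, 0.0016]
ee_rot: [-3.135, -0.013, -3.094]
wrist_force: [-0.8, 0.3, 0.9]
finger_gap: 0.498
```

Run:
```python
from h import *
np.set_printoptions(precision=4,suppress=True)
R=Ro.from_euler("xyz",[np.pi,0,np.pi+np.radians(2.4)])
print(cur()[0],rel([.4737,.2868,.004],R))
```

```text
{'clock': 2.075, 'joint_pos': array([-0.6564,  0.7218,  0.0298,  1.9156, -0.0434,  0.5196,  1.0226]), 'qd': array([ 0.0068,  0.0386, -0.0007, -0.0081, -0.0029, -0.0561,  0.0022]), 'tau': array([ -0.0917, -55.2788,   1.9061, -14.0408,   0.0004,   0.0364,
         0.0003]), 'tcp_pos': array([0.4649, 0.2866, 0.0016]), 'ee_rot': array([-3.135 , -0.0133, -3.0938]), 'wrist_force': array([-0.8028,  0.3378,  0.9019]), 'wrist_torque': array([-0.0264,  0.043 , -0.0361]), 'finger_gap': 0.4979706698751664} [-0.0066 -0.0133  0.0059 -8.7389 -0.2652 -2.4899]
```

{"method": "servo_tool", "body": {"plan": [[-0.007,-0.013,0.006,-8.7,0,-2.5,50],[-0.007,-0.013,0.006,-8.7,0,-2.5,50],[-0.007,-0.013,0.006,-8.7,0,-2.5,50]]}}

```text
clock: 2.45
tcp_pos: [0.4741, 0.2873, 0.0047]
ee_rot: [3.141, 0.001, -3.1]
wrist_force: [0.4, -0.3, -0.4]
finger_gap: 0.505
```

Run:
```python
from h import *
np.set_printoptions(precision=4,suppress=True)
R=Ro.from_euler("xyz",[np.pi,0,np.pi+np.radians(2.4)])
print(rel([.4737,.2868,.004],R))
```

```text
[ 0.001   0.0006 -0.0003  0.4695 -0.4568  0.7417]
```

Accurate to under 1 mm. Closing on the handle.

{"method": "servo_tool", "body": {"plan": [[0,0,0,0,-0.5,0.5,20],[0,0,0,0,-0.5,0.5,10],[0,0,0,0,-0.5,0.5,0],[0,0,0,0,-0.5,0.5,0],[0,0,0,0,-0.5,0.5,0]]}}

```text
clock: 3.08
tcp_pos: [0.4743, 0.2869, 0.0047]
ee_rot: [3.14, 0.001, -3.1]
wrist_force: [-1.5, -0.9, 5.6]
finger_gap: 0.165
```

{"method": "servo_tool", "body": {"plan": [[0,0,0,0,0,0,0],[0,0,0,0,0,-5,0],[0,0,0,0,0,-15,0],[0,0,0,0,0,-30,0],[0,0,0,0,0,-30,0]]}}

```text
clock: 3.7
tcp_pos: [0.4754, 0.2875, 0.0363]
ee_rot: [3.139, 0.003, -3.1]
wrist_force: [0.6, -0.5, -2.8]
finger_gap: 0.17
```

Run:
```python
from h import *
np.set_printoptions(precision=4,suppress=True)
s=ctrl.sense(); print(s["tcp_pos"],s["ee_rot"],s["wrist_force"],s["wrist_torque"],s["finger_gap"])
```

```text
[0.4754 0.2875 0.0363] [ 3.1388  0.0034 -3.1001] [ 0.6447 -0.5024 -2.765 ] [-0.0325  0.1368  0.0025] 0.1704222346068876
```

```bash
cat > plan.py <<'E'
from h import *
np.set_printoptions(precision=4,suppress=True,linewidth=160)
RC=np.array([.579,.0105,.109]); YAW=np.radians(-12.5)
# lens frame (underside centre) in tool frame
LT_p=np.array([-.079,0.,.0047]); LT_R=Ro.from_matrix(np.diag([-1.,1,-1]))
def tool_for(X,Z,th,Y=0,psi=0,roll=0):
    Rl=Ro.from_euler("z",YAW+np.radians(psi))*Ro.from_euler("y",np.radians(th))*Ro.from_euler("x",np.radians(roll))
    pl=RC+Ro.from_euler("z",YAW).apply(np.array([X,Y,Z])/1000)
    R=Rl*LT_R.inv(); return pl-R.apply(LT_p),R
def lens_now(p=None,R=None):
    if p is None: s,p,R=cur()
    pl=p+R.apply(LT_p);Rl=R*LT_R
    q=Ro.from_euler("z",-YAW).apply(pl-RC)*1000
    e=(Ro.from_euler("z",-YAW)*Rl).as_euler("ZYX",degrees=True)
    return q,e
def go(**k):
    p,R=tool_for(**k); return rel(p,R)
def fs():
    s=ctrl.sense(); f=Ro.from_euler("z",-YAW).apply(s["wrist_force"]); t=Ro.from_euler("z",-YAW).apply(s["wrist_torque"])
    return f,t
def rep():
    q,e=lens_now(); f,t=fs(); print("XYZ",q,"yaw,th,roll",e,"F",f,"T",t, "clk",ctrl.sense()["clock"])
E
python3 - <<'E'
from plan import *
rep()
for k in [dict(X=-8,Z=60,th=0),dict(X=-12,Z=40,th=15)]: print(k,tool_for(**k)[0],go(**k))
E
```

```text
XYZ [-84.7852 268.3242 -77.1115] yaw,th,roll [14.8781 -0.1964  0.159 ] F [ 0.7381 -0.3509 -2.765 ] T [-0.0613  0.1265  0.0025] clk 3.7
{'X': -8, 'Z': 60, 'th': 0} [0.4941 0.0293 0.1737] [   0.0032    0.003     0.2597   -8.4503 -258.3648 -138.0715]
{'X': -12, 'Z': 40, 'th': 15} [0.494  0.0294 0.174 ] [  -0.0308    0.2634    0.2586   -8.3626 -258.3404 -138.3582]
```

{"method": "servo_tool", "body": {"plan": [[0,0,0,0,0,-30,0],[0,0,0,0,-10,-70,0],[0,0,0.04,-1,-35,-110,0],[0,0,0.08,-2,-70,-145,0],[0,0,0.12,-4,-110,-160,0]]}}

```text
clock: 4.32
tcp_pos: [0.4842, 0.1771, 0.1982]
ee_rot: [3.136, 0.006, 3.063]
wrist_force: [1.8, -0.4, -2.5]
finger_gap: 0.167
```

Run:
```python
from plan import *
rep()
for k in [dict(X=-12,Z=70,th=0)]: print(k,tool_for(**k)[0],go(**k))
```

```text
XYZ [-50.3257 153.1108  84.9422] yaw,th,roll [ 7.9856 -0.3421  0.2972] F [ 1.8945 -0.0226 -2.5026] T [-0.0769  0.0629  0.0195] clk 4.325
{'X': -12, 'Z': 70, 'th': 0} [0.4902 0.0302 0.1837] [   0.0056    0.0056    0.1394  -17.3893 -146.0247   13.8173]
```

{"method": "servo_tool", "body": {"plan": [[0,0,0.035,-4,-35,3,0],[0,0,0.07,-9,-75,6,0],[0.006,0.006,0.11,-13,-115,10,0],[0.006,0.006,0.139,-17.4,-146,13.8,0],[0.006,0.006,0.139,-17.4,-146,13.8,0]]}}

```text
clock: 4.95
tcp_pos: [0.4897, 0.0271, 0.1834]
ee_rot: [-3.14, -0.001, 2.919]
wrist_force: [-1.1, 0.4, -2.2]
finger_gap: 0.169
```

{"method": "servo_tool", "body": {"plan": [[0,0,0,0,0,0,0],[0,0,0,0,0,0,0]]}}

```text
clock: 5.2
tcp_pos: [0.4895, 0.0279, 0.1834]
ee_rot: [-3.14, -0.001, 2.92]
wrist_force: [0.2, 0.3, -2.9]
finger_gap: 0.165
```

Run:
```python
from plan import *
rep()
for n in["scene","top"]:
    p,d=ctrl.grab_frame(n); np.savez(f"{n}2.npz",p=p,d=d)
    x,y,w,h=(225,110,130,120) if n=="scene" else (210,140,130,120)
    cv2.imwrite(f"pics/{n}2.png",cv2.resize(p[y:y+h,x:x+w],None,fx=5,fy=5,interpolation=cv2.INTER_CUBIC)[...,::-1])
rep()
```

```text
XYZ [-12.1108  -2.6135  69.664 ] yaw,th,roll [-0.1921  0.0599 -0.0965] F [ 0.0901  0.3102 -2.8535] T [0.052  0.1547 0.0173] clk 5.2
XYZ [-12.0453  -2.5293  69.7001] yaw,th,roll [-0.1814  0.0541 -0.0945] F [ 0.3836 -0.0671 -2.144 ] T [ 0.0411  0.1538 -0.0554] clk 5.3
```

View pics/scene2.png

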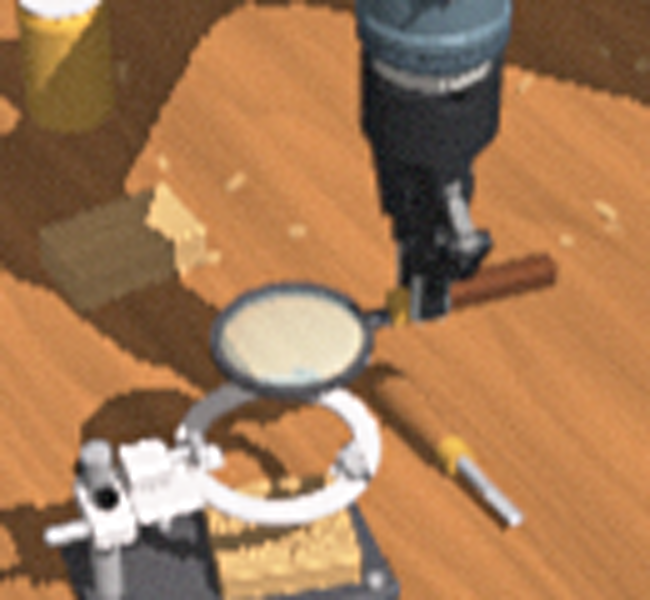

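View pics/top2.png

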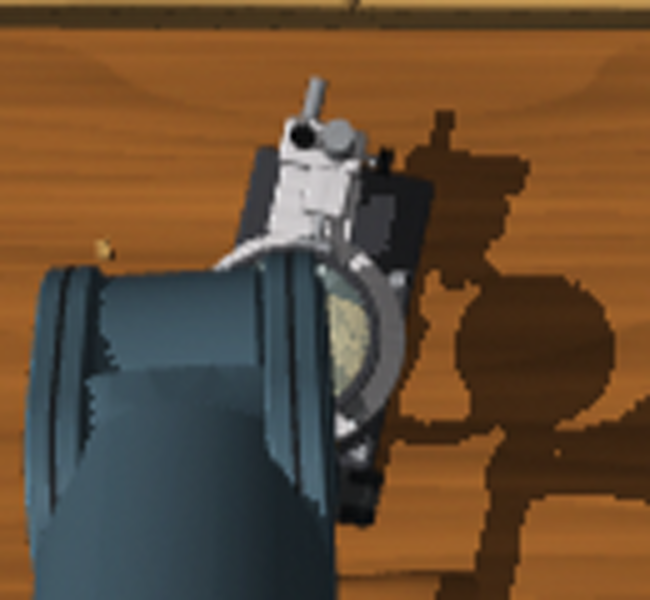

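The scene view shows the lens (crop (292,340)) held level and clear above the ring. The arm hides most of the lens in the top view, so I'll measure the held lens from the scene view.

```bash
cat > lensm.py <<'E'
from plan import *
from m import circ
def lens_scene(p,d,seed=None):
    X=pts("scene",d); s,pt,R=cur()
    pl=pt+R.apply(LT_p); n=(R*LT_R).apply([0,0,1])
    h=(X-pl)@n; D=np.linalg.norm(X-pl-h[...,None]*n,axis=-1)
    m=(np.abs(h-.008)<.012)&(D<.058)
    hx=((X-pl)@(R*LT_R).apply([1,0,0])); 
    m&=~((hx<-.04)&(np.abs((X-pl)@(R*LT_R).apply([0,1,0]))<.02))
    nl,lab,st,ce=cv2.connectedComponentsWithStats(m.astype(np.uint8)); i=1+np.argmax(st[1:,4]); mm=lab==i
    # rim-only plane fit using annulus, and full
    res={}
    q=X[mm&(D>.036)]; A=np.c_[q[:,:2],np.ones(len(q))]
    for _ in range(3):
        co=np.linalg.lstsq(A,q[:,2],rcond=None)[0]; r=q[:,2]-A@co; k=np.abs(r)<.004; q=q[k];A=A[k]
    nv=np.array([-co[0],-co[1],1]);nv/=np.linalg.norm(nv)
    ns=Ro.from_euler("z",-YAW).apply(nv)
    # contour onto plane of rim top predicted
    top=pl+n*.008
    cs,_=cv2.findContours(mm.astype(np.uint8),cv2.RETR_EXTERNAL,cv2.CHAIN_APPROX_NONE); c=max(cs,key=len)[:,0]
    o=C["scene"]["extrinsics"][:3,3]
    P=[]
    for u,v in c:
        _,r=ray("scene",u,v); P.append(o+r*((top-o)@n)/(r@n))
    P=np.array(P)-top; ex=(R*LT_R).apply([1,0,0]);ey=(R*LT_R).apply([0,1,0])
    L=np.c_[P@ex,P@ey]; k=L[:,0]>-.038
    s,e=circ(L[k])
    zc=np.array([*( top[:2]),1])@co
    print("n",mm.sum(),"tilt th(+x),roll deg",np.degrees(np.arctan2(ns[0],ns[2])),np.degrees(np.arctan2(-ns[1],ns[2])),"rim plane z at centre - expected mm",(zc-top[2])*1000,"circle offset in lens frame mm",s*1000,e*1000)
E
python3 - <<'E'
from lensm import *
z=np.load("scene2.npz"); lens_scene(z["p"],z["d"])
E
```

```text
n 610 tilt th(+x),roll deg 1.0186947119770422 -0.45414190732022014 rim plane z at centre - expected mm -1.098289852103057 circle offset in lens frame mm [ 1.5021  3.4924 46.6805] 1.481699093154026
```

Run:
```python
from lensm import *
z=np.load("scene2.npz");p,d=z["p"],z["d"];X=pts("scene",d)
s,pt,R=cur(); pl=pt+R.apply(LT_p); RL=R*LT_R
Q=(X-pl)@RL.as_matrix()  # lens frame
hsv=cv2.cvtColor(p,cv2.COLOR_RGB2HSV)
m=(np.abs(Q[...,1])<.02)&(Q[...,2]>.0)&(Q[...,2]<.03)&(Q[...,0]<-.1)&(Q[...,0]>-.17)
q=Q[m]; print("handle far n",m.sum(),q.mean(0)*1000,np.percentile(q*1000,[5,95],axis=0))
l=cv2.fitLine((q[:,:2]*1000).astype(np.float32),cv2.DIST_L2,0,.01,.01).ravel();print(l, "dir deg",np.degrees(np.arctan(l[1]/l[0])))
m=(np.abs(Q[...,2]-.008)<.012)&(np.hypot(Q[...,0],Q[...,1])<.058)
q=Q[m]*1000; print("lens pct",np.percentile(q,[1,3,50,97,99],axis=0))
b=(q[:,0]>-10)&(q[:,0]<10);print("y ext at x~0",np.percentile(q[b,1],[1,99])); b=abs(q[:,1]-2)<10;print("x ext",np.percentile(q[b,0],[1,99]))
v=p[110:200,250:320].copy(); mm=m[110:200,250:320]
cs,_=cv2.findContours(cv2.resize(mm.astype(np.uint8),None,fx=6,fy=6,interpolation=0),0,1)
o=cv2.resize(v,None,fx=6,fy=6,interpolation=cv2.INTER_CUBIC)[...,::-1].copy(); cv2.drawContours(o,cs,-1,(0,255,0),1)
for t in np.linspace(0,2*np.pi,60):
    w=pl+RL.apply([.046*np.cos(t),.046*np.sin(t),.008]); u=proj("scene",w); cv2.circle(o,(int((u[0]-250+.5)*6),int((u[1]-110+.5)*6)),1,(0,0,255),-1)
cv2.imwrite("pics/ov2.png",o)
```

```text
handle far n 122 [-129.7587    4.0621   14.1729] [[-153.6966   -4.5419    3.5152]
 [-104.4951    9.8238   20.6934]]
[   0.9994    0.0342 -129.7587    4.0621] dir deg 1.9612038
lens pct [[-54.8888 -42.8695   0.6919]
 [-46.0421 -39.1298   1.969 ]
 [  1.2404   4.9966   8.6008]
 [ 41.1818  42.5348  13.3169]
 [ 44.8238  45.253   14.7295]]
y ext at x~0 [-45.7483  47.3226]
x ext [-57.0144  45.9759]
```

View pics/ov2.png

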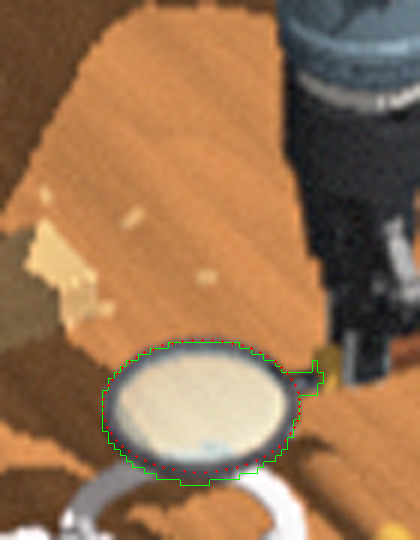

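The overlay shows the predicted rim (red) matching the held lens to within about 1 mm. The mask's lower bulge is only the rim's visible side wall. Next I'll tilt and approach above the ring.

Run:
```python
from plan import *
rep()
for k in [dict(X=-10,Z=70,th=15),dict(X=-7,Z=30,th=15)]: print(k,tool_for(**k)[0],go(**k))
```

```text
XYZ [-12.0453  -2.5293  69.7001] yaw,th,roll [-0.1814  0.0541 -0.0945] F [ 0.3836 -0.0671 -2.144 ] T [ 0.0411  0.1538 -0.0554] clk 5.3
{'X': -10, 'Z': 70, 'th': 15} [0.4959 0.0289 0.204 ] [ -0.0012   0.2609  -0.0034  -5.9222   2.2564 -20.5213]
{'X': -7, 'Z': 30, 'th': 15} [0.4989 0.0283 0.164 ] [-0.0012  0.2609 -0.0034 -8.9599  2.3319 19.4758]
```

{"method": "servo_tool", "body": {"plan": [[0,0.09,0,-2,1,-7,0],[0,0.18,0,-4,2,-14,0],[-0.001,0.261,-0.003,-6,2.3,-20.5,0],[-0.001,0.261,-0.003,-7,2.3,-10,0],[-0.001,0.261,-0.003,-8,2.3,0,0]]}}

```text
clock: 5.92
tcp_pos: [0.4972, 0.0288, 0.1822]
ee_rot: [-3.141, -0.262, 2.924]
wrist_force: [0.4, 0.4, -3.2]
finger_gap: 0.169
```

{"method": "servo_tool", "body": {"plan": [[0,0,0,0,0,0,0],[0,0,0,0,0,0,0],[0,0,0,0,0,0,0]]}}

```text
clock: 6.3
tcp_pos: [0.4973, 0.0289, 0.1825]
ee_rot: [-3.141, -0.261, 2.924]
wrist_force: [1.0, 0.0, -2.4]
finger_gap: 0.168
```

Run:
```python
from lensm import *
rep()
p,d=ctrl.grab_frame("scene"); np.savez("scene3.npz",p=p,d=d)
x,y,w,h=225,110,130,120
cv2.imwrite("pics/scene3.png",cv2.resize(p[y:y+h,x:x+w],None,fx=5,fy=5,interpolation=cv2.INTER_CUBIC)[...,::-1])
lens_scene(p,d)
for k in [dict(X=-6,Z=24,th=15),dict(X=-6,Z=20,th=15)]: print(k,tool_for(**k)[0],go(**k))
```

```text
XYZ [-8.663   0.3308 48.6111] yaw,th,roll [ 0.0203 14.9549 -0.0207] F [ 1.0069  0.2523 -2.3884] T [ 0.0355 -0.2376  0.0273] clk 6.3
n 628 tilt th(+x),roll deg 14.910557939626393 -0.2085703976232762 rim plane z at centre - expected mm -0.9349892919198466 circle offset in lens frame mm [-0.4394  3.0528 46.6174] 1.3517261761165853
{'X': -6, 'Z': 24, 'th': 15} [0.4998 0.0281 0.158 ] [-0.0004  0.0008  0.0003 -8.8446 -0.3101 23.0803]
{'X': -6, 'Z': 20, 'th': 15} [0.4998 0.0281 0.154 ] [-0.0004  0.0008  0.0003 -9.8766 -0.309  26.9449]
```

View pics/scene3.png

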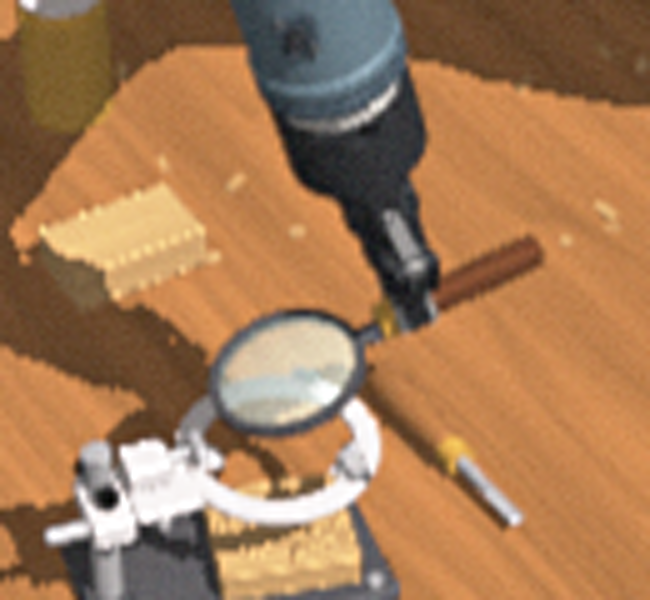

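{"method": "servo_tool", "body": {"plan": [[0,0,0,-3,-0.3,9,0],[0,0,0,-6,-0.3,18,0],[0,0,0,-9,-0.3,25,0],[0,0,0,-10.6,-0.3,29.5,0],[0,0,0,-10.6,-0.3,29.8,0]]}}

```text
clock: 6.98
tcp_pos: [0.4996, 0.028, 0.1506]
ee_rot: [-3.141, -0.262, 2.924]
wrist_force: [-0.2, -0.0, -2.7]
finger_gap: 0.167
```

{"method": "servo_tool", "body": {"plan": [[0,0,0,0,0,0,0],[0,0,0,0,0,0,0],[0,0,0,0,0,0,0]]}}

```text
clock: 7.35
tcp_pos: [0.4997, 0.028, 0.1508]
ee_rot: [-3.141, -0.261, 2.924]
wrist_force: [0.4, -0.1, -1.6]
finger_gap: 0.167
```

Run:
```python
from lensm import *
rep()
for k in [dict(X=-6,Z=15,th=15),dict(X=-6,Z=13,th=15)]: print(k,go(**k))
```

```text
XYZ [-6.1112 -0.0151 16.8349] yaw,th,roll [ 0.014  14.9756 -0.0249] F [ 0.3781  0.022  -1.6141] T [ 0.0344 -0.2411 -0.075 ] clk 7.35
{'X': -6, 'Z': 15, 'th': 15} [-0.0005  0.0004  0.0002 -0.5836  0.0321  1.7101]
{'X': -6, 'Z': 13, 'th': 15} [-0.0005  0.0004  0.0002 -1.1004  0.033   3.6422]
```

{"method": "servo_tool", "body": {"plan": [[0,0,0,-0.4,0,1.4,0],[0,0,0,-0.4,0,1.4,0],[0,0,0,-0.4,0,1.4,0]]}}

```text
clock: 7.72
tcp_pos: [0.4997, 0.028, 0.1493]
ee_rot: [-3.141, -0.261, 2.924]
wrist_force: [-0.3, 0.7, -3.2]
finger_gap: 0.165
```

{"method": "servo_tool", "body": {"plan": [[0,0,0,-0.26,0,0.97,0],[0,0,0,-0.26,0,0.97,0],[0,0,0,-0.26,0,0.97,0]]}}

```text
clock: 8.1
tcp_pos: [0.4997, 0.028, 0.1483]
ee_rot: [-3.141, -0.261, 2.924]
wrist_force: [-0.6, 0.6, -2.1]
finger_gap: 0.165
```

Run:
```python
from lensm import *
rep()
```

```text
XYZ [-6.1169 -0.0652 14.3465] yaw,th,roll [ 0.0107 14.9775 -0.0288] F [-0.7287  0.4883 -2.0621] T [-0.071 -0.252 -0.014] clk 8.1
```

{"method": "servo_tool", "body": {"plan": [[0,0,0,-0.26,0,0.97,0],[0,0,0,-0.26,0,0.97,0],[0,0,0,-0.26,0,0.97,0]]}}

```text
clock: 8.48
tcp_pos: [0.4997, 0.028, 0.1473]
ee_rot: [-3.141, -0.261, 2.924]
wrist_force: [-0.1, -0.6, -3.0]
finger_gap: 0.167
```

Run:
```python
from lensm import *
rep()
```

```text
XYZ [-6.0902 -0.0668 13.3484] yaw,th,roll [ 0.013  14.9774 -0.0276] F [ 0.0354 -0.6328 -2.9882] T [ 0.005  -0.3106 -0.0106] clk 8.475
```

{"method": "servo_tool", "body": {"plan": [[0,0,0,-0.2,0,0.7,0],[0,0,0,-0.2,0,0.7,0],[0,0,0,-0.2,0,0.7,0]]}}

```text
clock: 8.85
tcp_pos: [0.4998, 0.028, 0.1466]
ee_rot: [-3.141, -0.261, 2.924]
wrist_force: [-0.4, -0.3, -2.0]
finger_gap: 0.171
```

Run:
```python
from lensm import *
rep()
```

```text
XYZ [-6.0357 -0.0732 12.6443] yaw,th,roll [ 0.0094 14.9733 -0.0284] F [-0.3368 -0.4099 -1.9553] T [-0.0286 -0.2785  0.0251] clk 8.85
```

{"method": "servo_tool", "body": {"plan": [[0,0,0,-0.2,0,0.7,0],[0,0,0,-0.2,0,0.7,0],[0,0,0,-0.2,0,0.7,0]]}}

```text
clock: 9.22
tcp_pos: [0.4999, 0.028, 0.1459]
ee_rot: [-3.141, -0.261, 2.924]
wrist_force: [0.1, -0.6, -1.8]
finger_gap: 0.168
```

Run:
```python
from lensm import *
rep()
```

```text
XYZ [-5.9247 -0.0008 12.015 ] yaw,th,roll [ 0.0162 14.9604 -0.021 ] F [ 0.213  -0.6182 -1.8024] T [-0.0109 -0.3078 -0.0186] clk 9.225
```

{"method": "servo_tool", "body": {"plan": [[0,0,0,-0.2,0,0.7,0],[0,0,0,-0.2,0,0.7,0],[0,0,0,-0.2,0,0.7,0]]}}

```text
clock: 9.6
tcp_pos: [0.5, 0.028, 0.1453]
ee_rot: [-3.141, -0.261, 2.924]
wrist_force: [-0.0, 0.0, 0.2]
finger_gap: 0.168
```

Run:
```python
from lensm import *
rep()
```

```text
XYZ [-5.8458  0.0278 11.372 ] yaw,th,roll [ 0.0162 14.9509 -0.0176] F [-0.0139  0.0259  0.2012] T [ 0.0588 -0.332  -0.0325] clk 9.6
```

{"method": "servo_tool", "body": {"plan": [[0,0,0,0,0,0,0],[0,0,0,0,0,0,0]]}}

```text
clock: 9.85
tcp_pos: [0.5, 0.028, 0.1453]
ee_rot: [-3.141, -0.261, 2.924]
wrist_force: [-0.9, 0.1, -0.2]
finger_gap: 0.168
```

Run:
```python
from lensm import *
rep()
for i in range(3):
    ctrl.grab_frame("scene"); rep()
```

```text
XYZ [-5.8187  0.0158 11.3963] yaw,th,roll [ 0.0175 14.9478 -0.0193] F [-0.863  -0.1123 -0.1765] T [-0.048  -0.3292  0.0324] clk 9.85
XYZ [-5.7694 -0.0009 11.4122] yaw,th,roll [ 0.0125 14.9435 -0.0186] F [ 0.0781 -0.5365  0.5865] T [ 0.0342 -0.3189  0.0371] clk 9.9
XYZ [-5.8017  0.033  11.4103] yaw,th,roll [ 0.0167 14.9475 -0.0186] F [-0.3481 -0.1723  0.604 ] T [ 0.0204 -0.3336  0.0155] clk 9.95
XYZ [-5.8228  0.0311 11.3901] yaw,th,roll [ 0.0181 14.9487 -0.0175] F [-1.2153 -0.0163 -0.0749] T [-0.0299 -0.2611  0.0102] clk 10.0
```

The far edge now rests on the front ledge: about 2.4 N upward at Z = 11.4, against 11.9 predicted. Next I'll ease it towards the sprung claw.

{"method": "servo_tool", "body": {"plan": [[0,0,0,-0.9,0,-0.4,0],[0,0,0,-1.9,0,-0.7,0],[0,0,0,-1.9,0,-0.7,0]]}}

```text
clock: 10.38
tcp_pos: [0.5022, 0.0275, 0.1455]
ee_rot: [-3.141, -0.261, 2.924]
wrist_force: [0.3, 0.3, 0.3]
finger_gap: 0.17
```

```bash
cat > av.py <<'E'
from lensm import *
F=[];T=[];Q=[];E=[]
s=ctrl.sense
for i in range(5):
    f,t=fs();q,e=lens_now();F.append(f);T.append(t);Q.append(q);E.append(e)
    if i<4: ctrl.grab_frame("scene")
print("XYZ",np.mean(Q,0),"e",np.mean(E,0),"F",np.mean(F,0),"T",np.mean(T,0),"gap",s()["finger_gap"],"clk",s()["clock"])
E
python3 av.py
```

```text
XYZ [-3.606   0.0295 11.5912] e [ 0.0154 14.9287 -0.0154] F [ 0.203   0.0146 -0.052 ] T [-0.0176 -0.4239  0.0199] gap 0.1676063294064842 clk 10.575
```

{"method": "servo_tool", "body": {"plan": [[0,0,0,-0.9,0,-0.25,0],[0,0,0,-1.45,0,-0.4,0],[0,0,0,-1.45,0,-0.4,0]]}}

```text
clock: 10.95
tcp_pos: [0.5028, 0.0274, 0.1454]
ee_rot: [-3.141, -0.262, 2.924]
wrist_force: [-3.2, 1.2, 1.7]
finger_gap: 0.17
```

```bash
python3 av.py
```

```text
XYZ [-2.837   0.0118 11.4136] e [ 0.0194 15.011  -0.0247] F [-3.9735  0.4332  1.2575] T [0.0038 0.4888 0.0106] gap 0.168962496044461 clk 11.15
```

The nose made contact at X ≈ -3, against -2.6 predicted, with Fx ≈ -4 N. Now pushing gently against the spring.

{"method": "servo_tool", "body": {"plan": [[0,0,0,-1.0,0,-0.3,0],[0,0,0,-2.0,0,-0.55,0],[0,0,0,-2.4,0,-0.65,0]]}}

```text
clock: 11.52
tcp_pos: [0.505, 0.0269, 0.1454]
ee_rot: [-3.141, -0.263, 2.924]
wrist_force: [-5.6, 0.5, 1.6]
finger_gap: 0.17
```

```bash
python3 av.py
```

```text
XYZ [-0.7398  0.0226 11.3002] e [ 0.0226 15.0649 -0.0291] F [-5.2634  0.0778  1.4213] T [-0.0163  0.7996  0.0156] gap 0.16918488214500546 clk 11.725
```

{"method": "servo_tool", "body": {"plan": [[0,0,0,-1.0,0,-0.3,0],[0,0,0,-1.5,0,-0.4,0],[0,0,0,-1.9,0,-0.5,0]]}}

```text
clock: 12.1
tcp_pos: [0.506, 0.0267, 0.1453]
ee_rot: [-3.141, -0.265, 2.924]
wrist_force: [-5.9, 0.5, 2.6]
finger_gap: 0.168
```

```bash
python3 av.py
```

```text
XYZ [ 0.3256  0.0503 11.0847] e [ 0.032  15.1777 -0.038 ] F [-6.1455 -0.0772  2.5015] T [-0.0116  1.0174 -0.0071] gap 0.16760384837866835 clk 12.3
```

{"method": "servo_tool", "body": {"plan": [[0,-0.001,0,-1.0,0,-0.6,0],[0,-0.003,0,-1.8,0,-1.0,0],[0,-0.003,0,-2.4,0,-1.2,0]]}}

```text
clock: 12.68
tcp_pos: [0.5073, 0.0264, 0.1457]
ee_rot: [-3.141, -0.265, 2.924]
wrist_force: [-7.5, 1.1, 3.2]
finger_gap: 0.168
```

```bash
python3 av.py
```

```text
XYZ [ 1.6649  0.0332 11.4537] e [ 0.0397 15.1739 -0.0541] F [-7.1298  0.0542  2.6321] T [-0.0128  1.2035 -0.0036] gap 0.1677913009496817 clk 12.875
```

{"method": "servo_tool", "body": {"plan": [[0,0,0,-0.6,0,-0.25,0],[0,0,0,-1.2,0,-0.5,0],[0,0,0,-1.6,0,-0.6,0]]}}

```text
clock: 13.25
tcp_pos: [0.5076, 0.0263, 0.1457]
ee_rot: [-3.14, -0.268, 2.924]
wrist_force: [-7.6, 1.5, 2.3]
finger_gap: 0.168
```

```bash
python3 av.py
```

```text
XYZ [ 1.8606  0.0552 11.2507] e [ 0.0495 15.3592 -0.0692] F [-7.7378 -0.3593  2.7126] T [-0.0382  1.2994 -0.0087] gap 0.17261073647606437 clk 13.45
```

Run:
```python
from lensm import *
p,d=ctrl.grab_frame("scene"); lens_scene(p,d); np.savez("scene4.npz",p=p,d=d)
x,y,w,h=240,150,90,80
cv2.imwrite("pics/scene4.png",cv2.resize(p[y:y+h,x:x+w],None,fx=7,fy=7,interpolation=cv2.INTER_CUBIC)[...,::-1])
for k in [dict(X=4,Z=11.6,th=15),dict(X=4.6,Z=11.6,th=15),dict(X=5.6,Z=11.6,th=15)]: print(k,go(**k))
```

```text
n 676 tilt th(+x),roll deg 15.59747884248197 -0.7726651326943439 rim plane z at centre - expected mm 0.14661259455905906 circle offset in lens frame mm [ 6.1095  2.6468 48.6002] 3.467995394389155
{'X': 4, 'Z': 11.6, 'th': 15} [-0.0015 -0.0062  0.0009 -1.9319  0.0086 -0.405 ]
{'X': 4.6, 'Z': 11.6, 'th': 15} [-0.0015 -0.0062  0.0009 -2.5105  0.0079 -0.5639]
{'X': 5.6, 'Z': 11.6, 'th': 15} [-0.0015 -0.0062  0.0009 -3.4748  0.0067 -0.8287]
```

View pics/scene4.png

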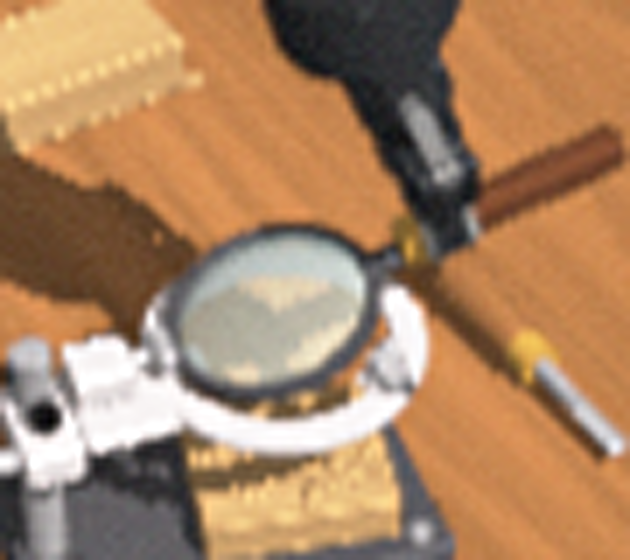

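The crop shows the far edge of the rim tucked under the sprung claw at (165,340), with the near side raised above the left claw at (385,370). The measured tilt is 15.6° against an arm tilt of 15.4°, so the grip has not slipped. I'll keep pushing.

{"method": "servo_tool", "body": {"plan": [[0,-0.003,0,-1.2,0,-0.3,0],[0,-0.006,0,-2.5,0,-0.6,0],[0,-0.006,0,-2.5,0,-0.6,0]]}}

```text
clock: 13.88
tcp_pos: [0.5087, 0.0261, 0.1455]
ee_rot: [-3.14, -0.265, 2.925]
wrist_force: [-7.4, 2.0, 2.0]
finger_gap: 0.168
```

```bash
python3 av.py
```

```text
XYZ [ 2.9818  0.0512 11.2114] e [ 0.0607 15.2073 -0.0866] F [-7.5204 -0.0759  2.3909] T [-0.013   1.3544 -0.036 ] gap 0.16940326453745386 clk 14.075
```

{"method": "servo_tool", "body": {"plan": [[0,-0.003,0,-1.2,0,-0.3,0],[0,-0.006,0,-2.3,0,-0.7,0],[0,-0.006,0,-2.3,0,-0.7,0]]}}

```text
clock: 14.45
tcp_pos: [0.5092, 0.0259, 0.1453]
ee_rot: [-3.14, -0.264, 2.925]
wrist_force: [-7.7, 1.8, 2.7]
finger_gap: 0.165
```

```bash
python3 av.py
```

```text
XYZ [ 3.5754  0.0346 11.2034] e [ 0.0725 15.1003 -0.1093] F [-8.0743 -0.2173  2.7783] T [-0.0255  1.4591 -0.0125] gap 0.16916465018183272 clk 14.65
```

{"method": "servo_tool", "body": {"plan": [[0,-0.003,0,-1.2,0,-0.5,0],[0,-0.006,0,-2.1,0,-0.9,0],[0,-0.006,0,-2.1,0,-0.9,0]]}}

```text
clock: 15.02
tcp_pos: [0.5095, 0.0258, 0.1454]
ee_rot: [-3.139, -0.262, 2.925]
wrist_force: [-8.8, 2.0, 2.5]
finger_gap: 0.166
```

```bash
python3 av.py
python3 - <<'E'
from lensm import *
for k in [dict(X=5.7,Z=10.2,th=13),dict(X=5.7,Z=9.5,th=12)]: print(k,go(**k))
E
```

```text
XYZ [ 3.8676  0.012  11.3517] e [ 0.0869 15.0125 -0.1344] F [-8.4992  0.0258  2.6961] T [-0.0416  1.5678 -0.0073] gap 0.17011144108919737 clk 15.225
{'X': 5.7, 'Z': 10.2, 'th': 13} [-0.0027 -0.0352  0.0015 -1.9624  0.09    3.3978]
{'X': 5.7, 'Z': 9.5, 'th': 12} [-0.0027 -0.0526  0.0016 -2.1223  0.0954  5.4549]
```

Run:
```python
from lensm import *
s=lambda t:46*np.sin(np.radians(t))
for t in [14.2,13.4,12.6,11.8]: print(t,go(X=5.8,Z=s(t)-.5+.4,th=t-.3))
```

```text
14.2 [-0.0027 -0.0195  0.0015 -1.844   0.0841  1.1789]
13.4 [-0.0027 -0.0334  0.0015 -1.9691  0.0886  2.8857]
12.6 [-0.0027 -0.0474  0.0015 -2.1102  0.0931  4.5949]
11.8 [-0.0027 -0.0613  0.0016 -2.2673  0.0976  6.3062]
```

{"method": "servo_tool", "body": {"plan": [[-0.002,-0.01,0.001,-1.3,0,0.5,0],[-0.003,-0.0195,0.001,-1.8,0.1,1.2,0],[-0.003,-0.0335,0.001,-2.0,0.1,2.9,0],[-0.003,-0.0475,0.001,-2.1,0.1,4.6,0],[-0.003,-0.0475,0.001,-2.1,0.1,4.6,0]]}}

```text
clock: 15.85
tcp_pos: [0.5083, 0.0262, 0.14]
ee_rot: [-3.142, -0.218, 2.924]
wrist_force: [-7.7, 1.5, 3.0]
finger_gap: 0.168
```

```bash
python3 av.py
python3 - <<'E'
from lensm import *
s=lambda t:46*np.sin(np.radians(t))
for t in [12,11.5,11,10.5,10]: print(t,go(X=5.8,Z=s(t)-.5+.4,th=t-.3))
E
```

```text
XYZ [3.6832 0.0674 9.2913] e [ 0.0517 12.5336 -0.0013] F [-8.6681  0.0418  2.4681] T [-0.0108  1.4869 -0.0101] gap 0.16373187365283975 clk 16.05
12 [-0.0002 -0.0147  0.0009 -1.981  -0.0045  0.501 ]
11.5 [-0.0002 -0.0235  0.0009 -2.0385 -0.0043  1.5747]
11 [-0.0002 -0.0322  0.0009 -2.1022 -0.0041  2.6493]
10.5 [-0.0002 -0.0409  0.0009 -2.172  -0.0039  3.7247]
10 [-0.0002 -0.0496  0.0009 -2.2481 -0.0037  4.8009]
```

{"method": "servo_tool", "body": {"plan": [[0,-0.007,0.001,-1.4,0,0.1,0],[0,-0.015,0.001,-2.3,0,0.4,0],[0,-0.0235,0.001,-2.5,0,1.5,0],[0,-0.0235,0.001,-2.5,0,1.5,0]]}}

```text
clock: 16.55
tcp_pos: [0.5081, 0.0262, 0.1376]
ee_rot: [-3.141, -0.2, 2.924]
wrist_force: [-9.1, 2.6, 2.4]
finger_gap: 0.168
```

```bash
python3 av.py
python3 - <<'E'
from lensm import *
p,d=ctrl.grab_frame("scene"); lens_scene(p,d)
s=lambda t:46*np.sin(np.radians(t))
for t in [11.5,11,10.5,10,9.5]: print(t,go(X=5.8,Z=s(t)-.5+.4,th=t-.3))
E
```

```text
XYZ [3.8363 0.0153 8.2812] e [ 0.014  11.4794 -0.0406] F [-9.1726  0.5384  2.3382] T [0.0169 1.6729 0.0169] gap 0.16703773131474864 clk 16.75
n 691 tilt th(+x),roll deg 10.440516643251122 -1.4234571870969017 rim plane z at centre - expected mm -0.41600840687477936 circle offset in lens frame mm [ 5.9217  3.9743 49.2355] 4.297191367172035
11.5 [-0.0007 -0.0049  0.0003 -1.7327 -0.0322 -0.783 ]
11 [-0.0007 -0.0137  0.0003 -1.7765 -0.0315  0.2926]
10.5 [-0.0007 -0.0224  0.0003 -1.8264 -0.0307  1.3691]
10 [-0.0007 -0.0311  0.0003 -1.8825 -0.0299  2.4464]
9.5 [-0.0007 -0.0398  0.0003 -1.9447 -0.0292  3.5246]
```

{"method": "servo_tool", "body": {"plan": [[0,-0.005,0,-1.4,0,-0.6,0],[0,-0.014,0,-1.9,0,0.3,0],[0,-0.0225,0,-2.0,0,1.3,0],[0,-0.031,0,-2.05,0,2.4,0],[0,-0.031,0,-2.05,0,2.4,0]]}}

```text
clock: 17.42
tcp_pos: [0.5074, 0.0264, 0.1344]
ee_rot: [-3.14, -0.174, 2.924]
wrist_force: [-8.7, 1.6, 2.0]
finger_gap: 0.17
```

```bash
python3 av.py
python3 - <<'E'
from lensm import *
p,d=ctrl.grab_frame("scene"); np.savez("scene5.npz",p=p,d=d)
x,y,w,h=240,150,90,80
cv2.imwrite("pics/scene5.png",cv2.resize(p[y:y+h,x:x+w],None,fx=7,fy=7,interpolation=cv2.INTER_CUBIC)[...,::-1])
s=lambda t:46*np.sin(np.radians(t))
for t in [10,9.5,9,8.5,8]: print(t,go(X=5.8,Z=s(t)-.5+.4,th=t-.3))
E
```

```text
XYZ [3.6185 0.0173 7.0796] e [ 0.0369  9.9762 -0.0707] F [-9.1249 -0.0448  2.5088] T [0.0144 1.5929 0.0053] gap 0.16705108759931878 clk 17.625
10 [-0.0013 -0.0049  0.0006 -1.9771  0.001  -0.781 ]
9.5 [-0.0013 -0.0136  0.0006 -2.011   0.0024  0.2984]
9 [-0.0013 -0.0224  0.0006 -2.0511  0.0038  1.3787]
8.5 [-0.0013 -0.0311  0.0006 -2.0973  0.0052  2.4596]
8 [-0.0013 -0.0398  0.0006 -2.1496  0.0066  3.5413]
```

View pics/scene5.png

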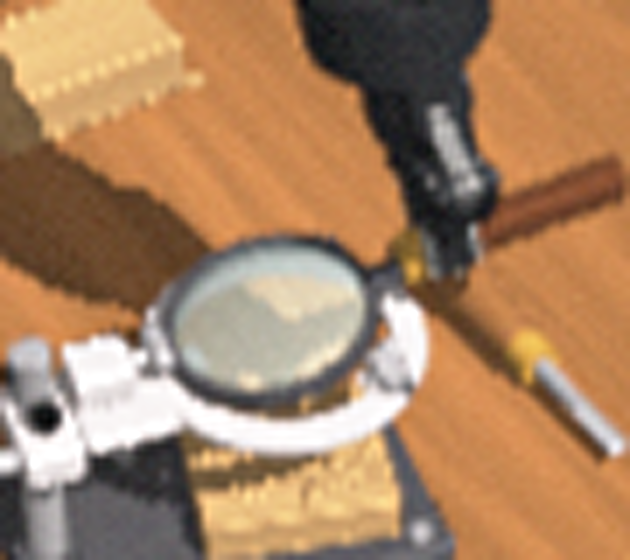

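The crop shows the near rim just above the left claw at (390,365), with the far edge still under the sprung claw. I'll test how close the stop is before lowering further.

{"method": "servo_tool", "body": {"plan": [[-0.001,-0.004,0,-1.5,0,-0.6,0],[-0.001,-0.005,0,-2.6,0,-0.9,0],[-0.001,-0.005,0,-2.6,0,-0.9,0]]}}

```text
clock: 18.05
tcp_pos: [0.5077, 0.0263, 0.1344]
ee_rot: [-3.141, -0.174, 2.924]
wrist_force: [-9.3, 2.2, 1.9]
finger_gap: 0.166
```

```bash
python3 av.py
python3 - <<'E'
from lensm import *
s=lambda t:46*np.sin(np.radians(t))
for t in [10,9.5,9,8.5,8]: print(t,go(X=6,Z=s(t)-.5+.4,th=t-.3))
E
```

```text
XYZ [4.0148 0.0153 7.0532] e [ 0.0556  9.9789 -0.044 ] F [-9.2294  0.1445  2.4006] T [0.0313 1.6793 0.0026] gap 0.17316108037791023 clk 18.25
10 [-0.0009 -0.0049  0.001  -1.7967  0.0363 -0.7739]
9.5 [-0.0009 -0.0136  0.001  -1.8306  0.0373  0.3055]
9 [-0.0009 -0.0223  0.001  -1.8706  0.0382  1.3857]
8.5 [-0.0009 -0.031   0.001  -1.9167  0.0392  2.4667]
8 [-0.0009 -0.0398  0.001  -1.969   0.0401  3.5484]
```

{"method": "servo_tool", "body": {"plan": [[-0.001,-0.005,0.001,-1.3,0,-0.6,0],[-0.001,-0.0135,0.001,-1.8,0,0.3,0],[-0.001,-0.0225,0.001,-1.9,0,1.4,0],[-0.001,-0.031,0.001,-1.9,0,2.4,0],[-0.001,-0.031,0.001,-1.9,0,2.4,0]]}}

```text
clock: 18.88
tcp_pos: [0.5071, 0.0264, 0.1312]
ee_rot: [-3.141, -0.147, 2.924]
wrist_force: [-7.3, 2.4, 1.5]
finger_gap: 0.167
```

```bash
python3 av.py
python3 - <<'E'
from lensm import *
s=lambda t:46*np.sin(np.radians(t))
for t in [8.5,8,7.5,7,6.5,6]: print(t,go(X=6,Z=s(t)-.5+.4,th=t-.3))
E
```

```text
XYZ [ 3.8425 -0.012   5.958 ] e [ 0.0253  8.4463 -0.0231] F [-8.4201  0.1205  2.2612] T [0.0523 1.5075 0.0055] gap 0.16874240012853 clk 19.075
8.5 [-0.0004 -0.0043  0.0004 -2.0032  0.0468 -0.7069]
8 [-0.0004 -0.0131  0.0004 -2.0265  0.0473  0.3758]
7.5 [-0.0004 -0.0218  0.0004 -2.056   0.0478  1.4593]
7 [-0.0004 -0.0305  0.0004 -2.0915  0.0483  2.5434]
6.5 [-0.0004 -0.0393  0.0004 -2.1332  0.0487  3.6281]
6 [-0.0004 -0.048   0.0004 -2.1809  0.0492  4.7134]
```

{"method": "servo_tool", "body": {"plan": [[0,-0.004,0,-1.4,0,-0.7,0],[0,-0.013,0,-2.1,0,0.3,0],[0,-0.022,0,-2.2,0,1.4,0],[0,-0.0305,0,-2.2,0,2.4,0],[0,-0.0305,0,-2.2,0,2.4,0]]}}

```text
clock: 19.7
tcp_pos: [0.5066, 0.0265, 0.1279]
ee_rot: [-3.141, -0.122, 2.924]
wrist_force: [-9.6, 2.3, 1.7]
finger_gap: 0.168
```

```bash
python3 av.py
python3 - <<'E'
from lensm import *
s=lambda t:46*np.sin(np.radians(t))
p,d=ctrl.grab_frame("scene"); np.savez("scene6.npz",p=p,d=d)
x,y,w,h=240,150,90,80
cv2.imwrite("pics/scene6.png",cv2.resize(p[y:y+h,x:x+w],None,fx=7,fy=7,interpolation=cv2.INTER_CUBIC)[...,::-1])
for t in [7,6.5,6,5.5,5,4.5]: print(t,go(X=6,Z=s(t)-.5+.4,th=t-.3))
E
```

```text
XYZ [ 3.7121 -0.0243  4.678 ] e [ 0.05    6.9783 -0.0575] F [-9.3255  0.4147  1.673 ] T [0.0512 1.6715 0.0182] gap 0.1660780511558947 clk 19.9
7 [-0.0011 -0.005   0.0009 -2.1651  0.0604 -0.719 ]
6.5 [-0.0011 -0.0137  0.0009 -2.179   0.0616  0.3665]
6 [-0.0011 -0.0224  0.0009 -2.199   0.0627  1.4526]
5.5 [-0.0011 -0.0312  0.0009 -2.225   0.0639  2.5393]
5 [-0.0011 -0.0399  0.0009 -2.2571  0.065   3.6265]
4.5 [-0.0011 -0.0486  0.0009 -2.2953  0.0662  4.7141]
```

View pics/scene6.png

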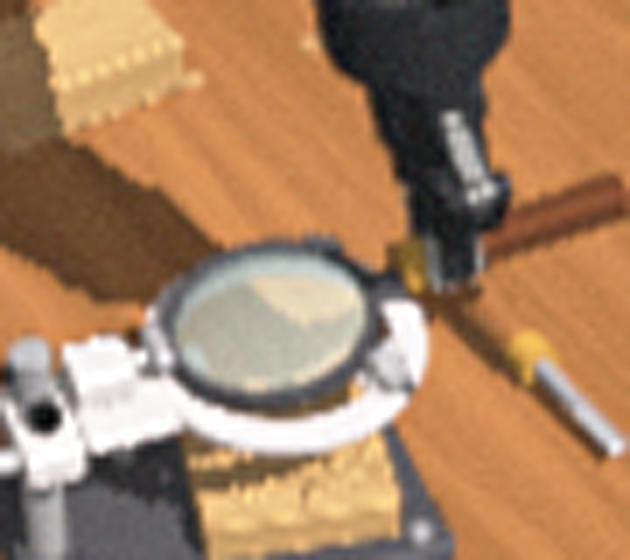

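```bash
cat > rim.py <<'E'
from lensm import *
def rim(p,d,dbg=None,fine=None):
    X=pts("scene",d); hsv=cv2.cvtColor(p,cv2.COLOR_RGB2HSV)
    q=(X-RC)@Ro.from_euler("z",YAW).as_matrix(); r=np.hypot(q[...,0],q[...,1])
    m=(hsv[...,0]>85)&(hsv[...,0]<135)&(hsv[...,1]>40)&(hsv[...,2]<150)&(r<.06)&(q[...,2]>-.005)&(q[...,2]<.05)
    Q=q[m]*1000; A=np.c_[Q[:,:2],np.ones(len(Q))]
    k=np.ones(len(Q),bool)
    for _ in range(6):
        co=np.linalg.lstsq(A[k],Q[k,2],rcond=None)[0]; res=Q[:,2]-A@co; k=np.abs(res)<max(3,2*np.std(res[k]))
    print("rim n",m.sum(),k.sum(),"th",np.degrees(np.arctan(-co[0])),"roll",np.degrees(np.arctan(co[1])),"z0",co[2],"std",np.std(res[k]), "x range",np.percentile(Q[k,0],[2,98]))
    return m
E
python3 - <<'E'
from rim import *
for i in (4,5,6):
    z=np.load(f"scene{i}.npz"); m=rim(z["p"],z["d"])
    o=z["p"].copy(); o[m]=(255,0,0)
    cv2.imwrite(f"pics/rim{i}.png",cv2.resize(o[150:230,240:330],None,fx=7,fy=7,interpolation=0)[...,::-1])
# glass plane check
for i in (3,4,5,6):
    z=np.load(f"scene{i}.npz"); p,d=z["p"],z["d"]; X=pts("scene",d); q=(X-RC)@Ro.from_euler("z",YAW).as_matrix()*1000
    hs=cv2.cvtColor(p,cv2.COLOR_RGB2HSV); 
    m=(np.hypot(q[...,0],q[...,1])<32)&(q[...,2]>5)&(q[...,2]<70); Q=q[m]
    A=np.c_[Q[:,:2],np.ones(len(Q))]; co=np.linalg.lstsq(A,Q[:,2],rcond=None)[0]; print("glass",i,m.sum(),np.degrees(np.arctan(-co[0])),np.degrees(np.arctan(co[1])),co[2],np.std(Q[:,2]-A@co))
E
```

```text
ret = _var(a, axis=axis, dtype=dtype, out=out, ddof=ddof,
  arrmean = um.true_divide(arrmean, div, out=arrmean,
  ret = ret.dtype.type(ret / rcount)
Traceback (most recent call last):
  File "rim.py", line 10, in rim
    print("rim n",m.sum(),k.sum(),"th",np.degrees(np.arctan(-co[0])),"roll",np.degrees(np.arctan(co[1])),"z0",co[2],"std",np.std(res[k]), "x range",np.percentile(Q[k,0],[2,98]))
                                                                                                                                                    ~~~~~~~~~~~~~^^^^^^^^^^^^^^^
IndexError: index -1 is out of bounds for axis 0 with size 0
```

```bash
cat > glass.py <<'E'
from lensm import *
def glass(p,d,name=""):
    X=pts("scene",d); q=(X-RC)@Ro.from_euler("z",YAW).as_matrix()*1000
    m=(np.hypot(q[...,0]-2,q[...,1])<30)&(q[...,2]>4)&(q[...,2]<70); Q=q[m]
    # spherical cap: z = a+bx+cy - k r^2 (bulge 4mm over ~42 mm)
    A=np.c_[Q[:,:2],np.ones(len(Q))]; zz=Q[:,2]+4*((Q[:,0]-2)**2+Q[:,1]**2)/42**2
    k=np.ones(len(Q),bool)
    for _ in range(4):
        co=np.linalg.lstsq(A[k],zz[k],rcond=None)[0]; r=zz-A@co; k=np.abs(r)<5
    print("glass",name,len(Q),k.sum(),"th",np.degrees(np.arctan(-co[0])),"roll",np.degrees(np.arctan(co[1])),"z0",co[2]-12,"std",np.std(r[k]))
E
python3 - <<'E'
from glass import *
for i in (3,4,5,6):
    z=np.load(f"scene{i}.npz"); glass(z["p"],z["d"],i)
E
```

```text
glass 3 270 264 th 18.46108501676385 roll -0.7749592215172306 z0 46.502299901490254 std 2.1275915120835593
glass 4 261 255 th 14.168110944268655 roll -1.4083507684269427 z0 12.795455911757667 std 1.9226279992981632
glass 5 248 244 th 8.390653362702977 roll -0.22337354283960767 z0 8.599550268210265 std 2.1226734254689155
glass 6 240 233 th 4.2213134631056315 roll -0.33519598706744486 z0 5.807990784581435 std 1.9456402981309426
```

{"method": "servo_tool", "body": {"plan": [[-0.001,-0.005,0.001,-1.6,0,-0.6,0],[-0.001,-0.0135,0.001,-2.3,0,0.4,0],[-0.001,-0.0225,0.001,-2.3,0,1.4,0],[-0.001,-0.031,0.001,-2.3,0,2.4,0],[-0.001,-0.031,0.001,-2.3,0,2.4,0]]}}

```text
clock: 20.58
tcp_pos: [0.5062, 0.0266, 0.1247]
ee_rot: [-3.141, -0.096, 2.924]
wrist_force: [-8.4, 1.7, 2.3]
finger_gap: 0.166
```

```bash
python3 av.py
python3 - <<'E'
from glass import *
s=lambda t:46*np.sin(np.radians(t))
p,d=ctrl.grab_frame("scene"); np.savez("scene7.npz",p=p,d=d); glass(p,d)
x,y,w,h=240,150,90,80
cv2.imwrite("pics/scene7.png",cv2.resize(p[y:y+h,x:x+w],None,fx=7,fy=7,interpolation=cv2.INTER_CUBIC)[...,::-1])
for t in [5.5,5,4.5,4,3.5,3]: print(t,go(X=6,Z=s(t)-.5+.2,th=t-.3))
E
```

```text
XYZ [ 3.6422 -0.0555  3.4501] e [ 0.0254  5.4828 -0.0402] F [-8.7271  0.4493  1.4777] T [0.0592 1.6552 0.0458] gap 0.16969473620973752 clk 20.775
glass  251 246 th 4.069908902716468 roll -0.5852321617561892 z0 4.434053879663942 std 1.860580755421725
5.5 [-0.0008 -0.0051  0.0004 -2.2812  0.0977 -0.4951]
5 [-0.0008 -0.0138  0.0004 -2.285   0.0985  0.5926]
4.5 [-0.0008 -0.0225  0.0004 -2.2947  0.0993  1.6808]
4 [-0.0008 -0.0312  0.0004 -2.3106  0.1001  2.7695]
3.5 [-0.0008 -0.04    0.0004 -2.3324  0.101   3.8587]
3 [-0.0007 -0.0487  0.0004 -2.3603  0.1018  4.9482]
```

View pics/scene7.png

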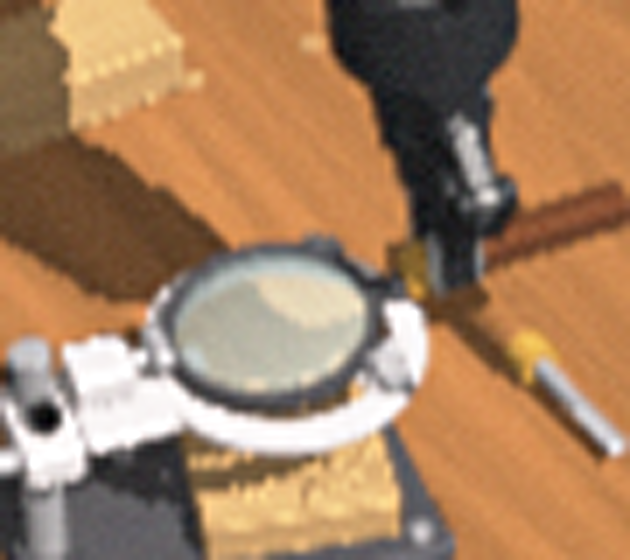

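{"method": "servo_tool", "body": {"plan": [[-0.001,-0.005,0,-2.0,0,-0.5,0],[-0.001,-0.0095,0,-2.9,0,0.0,0],[-0.001,-0.0138,0,-2.9,0,0.5,0],[-0.001,-0.0225,0,-2.9,0.1,1.6,0],[-0.001,-0.0225,0,-2.9,0.1,1.6,0]]}}

```text
clock: 21.45
tcp_pos: [0.5065, 0.0265, 0.1222]
ee_rot: [-3.141, -0.078, 2.924]
wrist_force: [-9.2, 2.1, 3.2]
finger_gap: 0.167
```

```bash
python3 av.py
python3 - <<'E'
from glass import *
s=lambda t:46*np.sin(np.radians(t))
for t in [4.5,4,3.5,3,2.5]: print(t,go(X=6,Z=s(t)-.5,th=t-.3))
E
```

```text
XYZ [ 4.1189 -0.031   2.3189] e [ 0.0509  4.4815 -0.0245] F [-9.3137  0.1751  2.4515] T [ 0.0082  1.6769 -0.0113] gap 0.1661579091095828 clk 21.65
4.5 [-0.0005 -0.005   0.0009 -1.7968  0.091  -0.5469]
4 [-0.0005 -0.0137  0.0009 -1.7935  0.0916  0.5419]
3.5 [-0.0005 -0.0225  0.0009 -1.7963  0.0921  1.6313]
3 [-0.0005 -0.0312  0.0009 -1.8052  0.0926  2.7211]
2.5 [-0.0005 -0.0399  0.0009 -1.8201  0.0931  3.8113]
```

{"method": "servo_tool", "body": {"plan": [[-0.001,-0.005,0,-1.5,0,0,0],[-0.001,-0.0137,0.001,-2.0,0.1,1.0,0],[-0.001,-0.0225,0.001,-2.0,0.1,2.1,0],[-0.001,-0.031,0.001,-2.1,0.1,3.2,0],[-0.001,-0.031,0.001,-2.1,0.1,3.2,0]]}}

```text
clock: 22.28
tcp_pos: [0.5061, 0.0266, 0.1183]
ee_rot: [-3.142, -0.051, 2.924]
wrist_force: [-8.1, 2.0, 4.4]
finger_gap: 0.162
```

```bash
python3 av.py
python3 - <<'E'
from glass import *
s=lambda t:46*np.sin(np.radians(t))
p,d=ctrl.grab_frame("scene"); np.savez("scene8.npz",p=p,d=d); glass(p,d)
x,y,w,h=240,150,90,80
cv2.imwrite("pics/scene8.png",cv2.resize(p[y:y+h,x:x+w],None,fx=7,fy=7,interpolation=cv2.INTER_CUBIC)[...,::-1])
for t in [3,2.5,2,1.5,1]: print(t,go(X=6,Z=s(t)-1.1,th=t-.3))
E
```

```text
XYZ [4.0016 0.0069 0.5513] e [ 0.0229  2.9589 -0.0031] F [-9.1866 -0.3353  3.2682] T [0.0162 1.6025 0.0187] gap 0.17058660873901244 clk 22.475
glass  244 239 th 0.6353233526421196 roll -1.0258477251065041 z0 2.1946099498009985 std 1.9366512487294922
3 [-0.0001 -0.0046  0.0004 -1.9484  0.0359 -0.5212]
2.5 [-0.0001 -0.0134  0.0004 -1.9344  0.036   0.569 ]
2 [-0.0001 -0.0221  0.0004 -1.9263  0.0361  1.6596]
1.5 [-0.0001 -0.0308  0.0004 -1.9243  0.0362  2.7505]
1 [-0.0001 -0.0395  0.0004 -1.9283  0.0363  3.8417]
```

View pics/scene8.png

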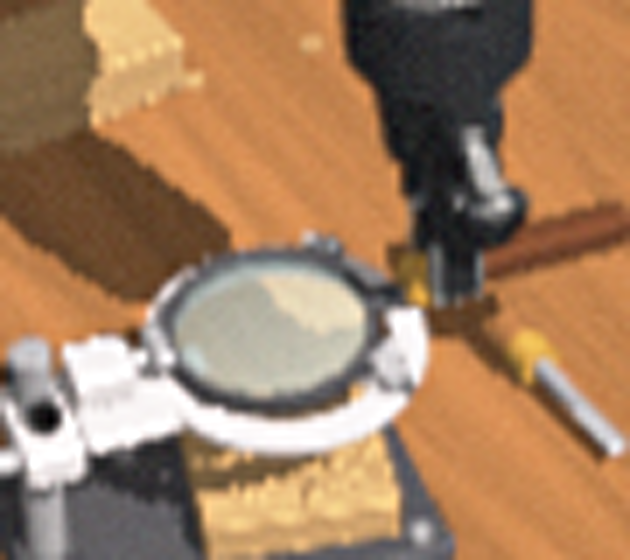

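The near side is now below the claw tips, with the left claw at (390,355) standing in front of the rim. I'll keep lowering to flat in smaller steps.

{"method": "servo_tool", "body": {"plan": [[0,-0.0046,0,-1.4,0,-0.1,0],[0,-0.0134,0,-1.9,0,0.9,0],[0,-0.022,0,-1.9,0,2.0,0],[0,-0.022,0,-1.9,0,2.0,0]]}}

```text
clock: 23.02
tcp_pos: [0.5059, 0.0266, 0.1158]
ee_rot: [-3.141, -0.033, 2.924]
wrist_force: [-9.1, 2.0, 3.9]
finger_gap: 0.17
```

```bash
python3 av.py
python3 - <<'E'
from glass import *
s=lambda t:46*np.sin(np.radians(t))
for t in [2,1.5,1,.5]: print(t,go(X=6,Z=s(t)-1.6,th=t-.3))
E
```

```text
XYZ [ 3.9623 -0.0204 -0.5363] e [ 0.0466  1.9225 -0.033 ] F [-9.2281 -0.0246  3.746 ] T [0.0142 1.5037 0.0104] gap 0.1666019719059514 clk 23.225
2 [-0.0006 -0.004   0.0008 -1.9923  0.0876 -0.2947]
1.5 [-0.0006 -0.0127  0.0008 -1.9705  0.0882  0.796 ]
1 [-0.0006 -0.0214  0.0008 -1.9548  0.0889  1.8871]
0.5 [-0.0006 -0.0301  0.0008 -1.945   0.0896  2.9785]
```

{"method": "servo_tool", "body": {"plan": [[0,-0.006,0,-1.4,0,0.2,0],[0,-0.0145,0,-2.0,0.1,0.7,0],[0,-0.0145,0,-2.0,0.1,0.7,0]]}}

```text
clock: 23.6
tcp_pos: [0.5059, 0.0266, 0.1146]
ee_rot: [-3.14, -0.023, 2.925]
wrist_force: [-9.1, 1.8, 4.6]
finger_gap: 0.169
```

```bash
python3 av.py
python3 - <<'E'
from glass import *
q,e=lens_now(); print("Zg",q[2]+79*np.sin(np.radians(e[1])))
p,d=ctrl.grab_frame("scene");  glass(p,d)
E
```

```text
XYZ [ 3.9897  0.0047 -0.904 ] e [ 0.0673  1.3213 -0.0667] F [-9.0407 -0.1622  3.9835] T [-0.0235  1.5252 -0.0348] gap 0.1723448356886468 clk 23.8
Zg 0.9079508473960154
glass  235 234 th -0.9938912463280599 roll -1.2324744306766078 z0 0.5836214283081773 std 2.009456395220877
```

{"method": "servo_tool", "body": {"plan": [[0,-0.005,0,-1.4,0,0,0],[0,-0.0105,0,-2.0,0.1,0.1,0],[0,-0.0105,0,-2.0,0.1,0.1,0]]}}

```text
clock: 24.22
tcp_pos: [0.5059, 0.0266, 0.1141]
ee_rot: [-3.14, -0.017, 2.925]
wrist_force: [-8.4, 1.6, 4.1]
finger_gap: 0.166
```

```bash
python3 av.py
python3 - <<'E'
from glass import *
q,e=lens_now(); print("Zg",q[2]+79*np.sin(np.radians(e[1])))
p,d=ctrl.grab_frame("scene");  glass(p,d)
E
```

```text
XYZ [ 4.0161  0.0124 -0.9095] e [ 0.0853  0.951  -0.0988] F [-9.2276 -0.6123  4.3588] T [-0.0302  1.6526  0.0032] gap 0.168579344129254 clk 24.425
Zg 0.3949595424041267
glass  232 230 th -0.9612383809428737 roll -0.4195227056532446 z0 0.6953863462880854 std 2.013676819644757
```

{"method": "servo_tool", "body": {"plan": [[0,-0.004,0,-1.4,0,0,0],[0,-0.0085,0,-2.0,0.1,0.1,0],[0,-0.0085,0,-2.0,0.1,0.1,0]]}}

```text
clock: 24.85
tcp_pos: [0.5059, 0.0266, 0.1139]
ee_rot: [-3.139, -0.012, 2.925]
wrist_force: [-10.6, 1.3, 8.3]
finger_gap: 0.169
```

```bash
python3 av.py
python3 - <<'E'
from glass import *
q,e=lens_now(); print("Zg",q[2]+79*np.sin(np.radians(e[1])))
p,d=ctrl.grab_frame("scene");  glass(p,d)
E
```

```text
XYZ [ 4.0537  0.0197 -0.7271] e [ 0.095   0.6959 -0.1227] F [-10.5668  -0.6192   8.1215] T [-0.0227  1.9676 -0.0173] gap 0.16676180984695219 clk 25.05
Zg 0.22708891060200254
glass  234 233 th -0.8002771956716755 roll 0.043371426549815344 z0 0.5930363926615705 std 1.9300383308225182
```

Vertical force jumped to 8 N, so the near side has landed on its ledges at Zg ≈ 0.2. Next I'll relieve the load and ease back with the spring in small steps.

{"method": "servo_tool", "body": {"plan": [[0,-0.003,0,-1.5,0,-0.1,0],[0,-0.003,0,-1.2,0,-0.2,0],[0,-0.003,0,-1.0,0,-0.2,0]]}}

```text
clock: 25.48
tcp_pos: [0.5058, 0.0266, 0.1141]
ee_rot: [-3.139, -0.011, 2.925]
wrist_force: [-6.9, 1.1, 4.2]
finger_gap: 0.169
```

```bash
cat >> av.py <<'E'
q,e=lens_now(); print("Zg",q[2]+79*np.sin(np.radians(e[1])))
E
python3 av.py
```

```text
XYZ [ 4.0283  0.0328 -0.5427] e [ 0.1002  0.6428 -0.1307] F [-7.154  -0.1979  4.4393] T [ 0.0709  1.2877 -0.0185] gap 0.16892604689438592 clk 25.675
Zg 0.35158167749036495
```

{"method": "servo_tool", "body": {"plan": [[0,-0.002,0,-0.8,0,0,0],[0,-0.002,0,-0.5,0,0,0],[0,-0.002,0,-0.3,0,0,0]]}}

```text
clock: 26.05
tcp_pos: [0.5058, 0.0266, 0.1141]
ee_rot: [-3.139, -0.01, 2.925]
wrist_force: [-4.5, 1.4, 2.4]
finger_gap: 0.17
```

```bash
python3 av.py
```

```text
XYZ [ 4.0275  0.0283 -0.3838] e [ 0.0987  0.5662 -0.1309] F [-5.1078  0.0393  2.7425] T [ 0.0132  0.9582 -0.0102] gap 0.16735133038404415 clk 26.25
Zg 0.38033286542077493
```

{"method": "servo_tool", "body": {"plan": [[0,-0.002,0,-0.4,0,0,0],[0,-0.002,0,-0.2,0,0,0],[0,-0.002,0,0,0,0,0]]}}

```text
clock: 26.62
tcp_pos: [0.5058, 0.0266, 0.1141]
ee_rot: [-3.139, -0.008, 2.925]
wrist_force: [-4.5, 0.4, 1.7]
finger_gap: 0.171
```

```bash
python3 av.py
```

```text
XYZ [ 4.0458  0.0393 -0.1873] e [ 0.0962  0.453  -0.1278] F [-4.5085 -0.4139  1.9083] T [ 0.0199  0.8053 -0.0055] gap 0.16917280891843312 clk 26.825
Zg 0.43935334190926667
```

Run:
```python
from glass import *
A=[];
p,d=ctrl.grab_frame("scene"); ds=[d]
np.savez("scene9.npz",p=p,d=d)
for i in range(5): ds.append(ctrl.grab_frame("scene")[1])
glass(p,np.median(ds,0),"med")
np.savez("scene9.npz",p=p,d=np.median(ds,0))
x,y,w,h=252,172,60,50
cv2.imwrite("pics/scene9.png",cv2.resize(p[y:y+h,x:x+w],None,fx=12,fy=12,interpolation=cv2.INTER_CUBIC)[...,::-1])
p,d=ctrl.grab_frame("top");x,y,w,h=235,165,70,60
cv2.imwrite("pics/top9.png",cv2.resize(p[y:y+h,x:x+w],None,fx=10,fy=10,interpolation=cv2.INTER_CUBIC)[...,::-1])
# profile: rim heights along lens rim in stand frame
X=pts("scene",np.median(ds,0)); q=(X-RC)@Ro.from_euler("z",YAW).as_matrix()*1000
q[...,0]-=4
r=np.hypot(q[...,0],q[...,1]); a=np.degrees(np.arctan2(q[...,1],q[...,0]))
for lo in range(-180,180,30):
    m=(r<44)&(r>36)&(a>=lo)&(a<lo+30)&(q[...,2]>-20)
    print(lo,m.sum(),np.median(q[m][:,2]) if m.any() else None, end=" | ")
```

```text
glass med 238 238 th -1.361937931604003 roll -0.7105431438445087 z0 0.5133568402118183 std 0.970902857529592
-180 122 299.8090736300079 | -150 44 359.3150732301341 | -120 16 8.520665899846556 | -90 13 7.9931069341627605 | -60 14 8.481808934197407 | -30 13 8.228549818269135 | 0 14 7.59389628493555 | 30 19 8.09184397503325 | 60 18 7.907961349602241 | 90 13 8.672459463512347 | 120 12 7.713410692700858 | 150 235 268.56156393223984 |
```

View pics/scene9.png

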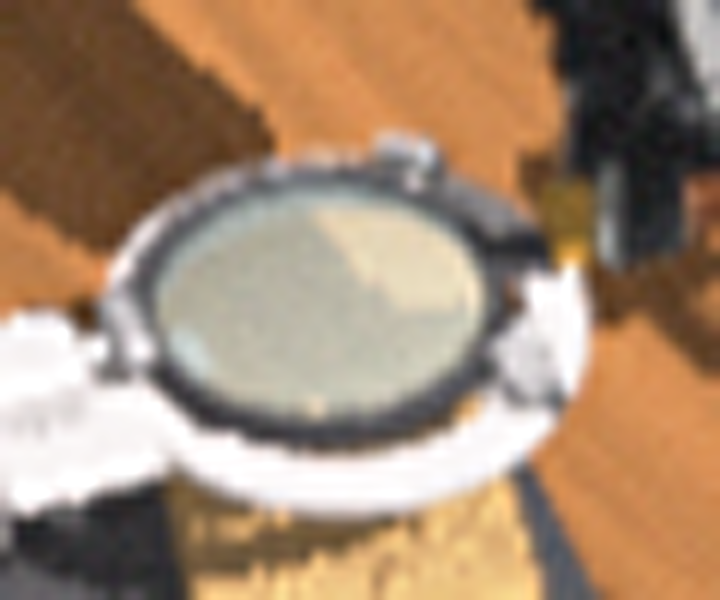

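View pics/top9.png

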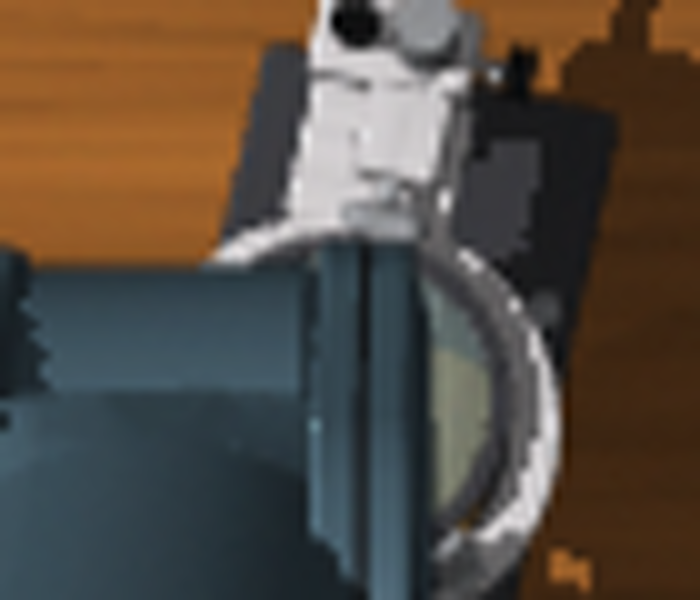

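Both views show the lens flat (rim about 8 mm above the ledges all round) and lower than the claw tips. There is a clear gap at the left claw, at (500,310) in the scene crop. Friction is holding it forward, so I'll ease it back.

{"method": "servo_tool", "body": {"plan": [[0,0,0,0.2,0,0,0],[0,0,0,0.4,0,0,0],[0,0,0,0.6,0,0,0]]}}

```text
clock: 27.55
tcp_pos: [0.5054, 0.0267, 0.1141]
ee_rot: [-3.139, -0.008, 2.925]
wrist_force: [-5.0, -0.0, 1.6]
finger_gap: 0.168
```

```bash
python3 av.py
```

```text
XYZ [ 3.5596  0.0328 -0.1764] e [ 0.0963  0.4397 -0.1284] F [-4.4854 -0.6855  1.4656] T [ 0.0125  0.6347 -0.0296] gap 0.16775936290583926 clk 27.75
Zg 0.4164280610713188
```

{"method": "servo_tool", "body": {"plan": [[0,0,0,0.3,0,0,0],[0,0,0,0.6,0,0,0],[0,0,0,0.8,0,0,0]]}}

```text
clock: 28.12
tcp_pos: [0.5047, 0.0269, 0.1142]
ee_rot: [-3.139, -0.007, 2.925]
wrist_force: [-3.0, 1.3, 1.7]
finger_gap: 0.165
```

```bash
python3 av.py
```

```text
XYZ [ 2.8025  0.0607 -0.1335] e [ 0.0968  0.4333 -0.1257] F [-3.5146  0.1132  1.2862] T [ 0.0143  0.5616 -0.0347] gap 0.16756416131509996 clk 28.325
Zg 0.4551312750674208
```

{"method": "servo_tool", "body": {"plan": [[0,0,0,0.4,0,0,0],[0,0,0,0.8,0,0,0],[0,0,0,1.2,0,0,0],[0,0,0,1.2,0,0,0]]}}

```text
clock: 28.82
tcp_pos: [0.5035, 0.0272, 0.1142]
ee_rot: [-3.139, -0.008, 2.925]
wrist_force: [-3.0, 0.6, 1.0]
finger_gap: 0.165
```

```bash
python3 av.py
```

```text
XYZ [ 1.6043  0.0588 -0.1143] e [ 0.0971  0.4338 -0.1256] F [-3.1292 -0.3376  1.059 ] T [ 0.0115  0.4857 -0.0154] gap 0.17025740559630653 clk 29.025
Zg 0.48360768533852905
```

{"method": "servo_tool", "body": {"plan": [[0,0,0,0.3,0,0,0],[0,0,0,0.6,0,0,0],[0,0,0,0.8,0,0,0],[0,0,0,0.8,0,0,0]]}}

```text
clock: 29.52
tcp_pos: [0.5027, 0.0273, 0.1142]
ee_rot: [-3.139, -0.008, 2.925]
wrist_force: [-2.6, -0.0, 0.5]
finger_gap: 0.172
```

```bash
python3 av.py
```

```text
XYZ [ 0.8337  0.0661 -0.1016] e [ 0.0978  0.4317 -0.1248] F [-2.6398 -0.4591  0.8904] T [ 0.0236  0.4497 -0.0493] gap 0.1720739025457182 clk 29.725
Zg 0.4776592767621648
```

{"method": "servo_tool", "body": {"plan": [[0,0,0,0.25,0,0,0],[0,0,0,0.5,0,0,0],[0,0,0,0.5,0,0,0]]}}

```text
clock: 30.1
tcp_pos: [0.5022, 0.0274, 0.1142]
ee_rot: [-3.139, -0.007, 2.925]
wrist_force: [-2.3, 0.7, 1.2]
finger_gap: 0.169
```

```bash
python3 av.py
```

```text
XYZ [ 0.3643  0.042  -0.0886] e [ 0.0944  0.4288 -0.1247] F [-2.6684 -0.454   0.7491] T [ 0.0048  0.3622 -0.0199] gap 0.1694263022610757 clk 30.3
Zg 0.5034880122820169
```

{"method": "servo_tool", "body": {"plan": [[0,0,0,0.25,0,0,0],[0,0,0,0.5,0,0,0],[0,0,0,0.5,0,0,0]]}}

```text
clock: 30.68
tcp_pos: [0.5017, 0.0276, 0.1142]
ee_rot: [-3.139, -0.008, 2.925]
wrist_force: [-2.3, 0.1, 1.9]
finger_gap: 0.17
```

```bash
python3 av.py
```

```text
XYZ [-0.1553  0.0615 -0.0863] e [ 0.0959  0.4312 -0.1245] F [-2.3164 -0.3434  1.0806] T [ 0.0239  0.3817 -0.0397] gap 0.16926021854262926 clk 30.875
Zg 0.5180750184762052
```

{"method": "servo_tool", "body": {"plan": [[0,0,0,0.2,0,0,0],[0,0,0,0.4,0,0,0],[0,0,0,0.4,0,0,0]]}}

```text
clock: 31.25
tcp_pos: [0.5014, 0.0276, 0.1142]
ee_rot: [-3.139, -0.007, 2.925]
wrist_force: [-2.1, 1.0, 0.8]
finger_gap: 0.17
```

```bash
python3 av.py
```

```text
XYZ [-0.5215  0.037  -0.0698] e [ 0.0923  0.428  -0.1242] F [-2.1659 -0.0017  0.7424] T [ 0.0006  0.3203 -0.028 ] gap 0.1682331951562362 clk 31.45
Zg 0.512351439942747
```

{"method": "servo_tool", "body": {"plan": [[0,0,0,0.2,0,0,0],[0,0,0,0.4,0,0,0],[0,0,0,0.4,0,0,0]]}}

```text
clock: 31.82
tcp_pos: [0.501, 0.0277, 0.1143]
ee_rot: [-3.139, -0.007, 2.925]
wrist_force: [-2.0, 0.2, 1.1]
finger_gap: 0.168
```

```bash
python3 av.py
```

```text
XYZ [-0.8841  0.0487 -0.0481] e [ 0.0939  0.4237 -0.1233] F [-2.2704 -0.1179  0.4037] T [-0.0199  0.2727 -0.0169] gap 0.1686634076638241 clk 32.025
Zg 0.518170755088515
```

{"method": "servo_tool", "body": {"plan": [[0,0,0,0.2,0,0,0],[0,0,0,0.4,0,0,0],[0,0,0,0.4,0,0,0]]}}

```text
clock: 32.4
tcp_pos: [0.5008, 0.0278, 0.1143]
ee_rot: [-3.139, -0.007, 2.925]
wrist_force: [-2.6, -0.2, -0.2]
finger_gap: 0.169
```

```bash
python3 av.py
```

```text
XYZ [-1.1617  0.0228 -0.0022] e [ 0.0916  0.4104 -0.1234] F [-1.4708 -0.2986 -0.1348] T [-0.0412  0.0739 -0.0181] gap 0.16757974509224044 clk 32.6
Zg 0.5611404009606022
```

{"method": "servo_tool", "body": {"plan": [[0,0,0,0.2,0,0,0],[0,0,0,0.3,0,0,0],[0,0,0,0.3,0,0,0]]}}

```text
clock: 32.98
tcp_pos: [0.5006, 0.0278, 0.1143]
ee_rot: [-3.139, -0.007, 2.925]
wrist_force: [0.1, -0.4, -0.4]
finger_gap: 0.166
```

```bash
python3 av.py
python3 - <<'E'
from glass import *
p,d=ctrl.grab_frame("scene"); glass(p,d)
x,y,w,h=252,172,60,50
cv2.imwrite("pics/scene10.png",cv2.resize(p[y:y+h,x:x+w],None,fx=12,fy=12,interpolation=cv2.INTER_CUBIC)[...,::-1])
E
```

```text
XYZ [-1.3483  0.0146  0.0389] e [ 0.0892  0.3994 -0.1222] F [-0.5459 -0.3232 -0.328 ] T [-0.082  -0.0406 -0.0364] gap 0.16751857501443423 clk 33.175
Zg 0.6056369274558907
glass  242 239 th 1.3621224106085896 roll -0.4672401529552666 z0 0.6694065504179783 std 2.0040831310340006
```

View pics/scene10.png

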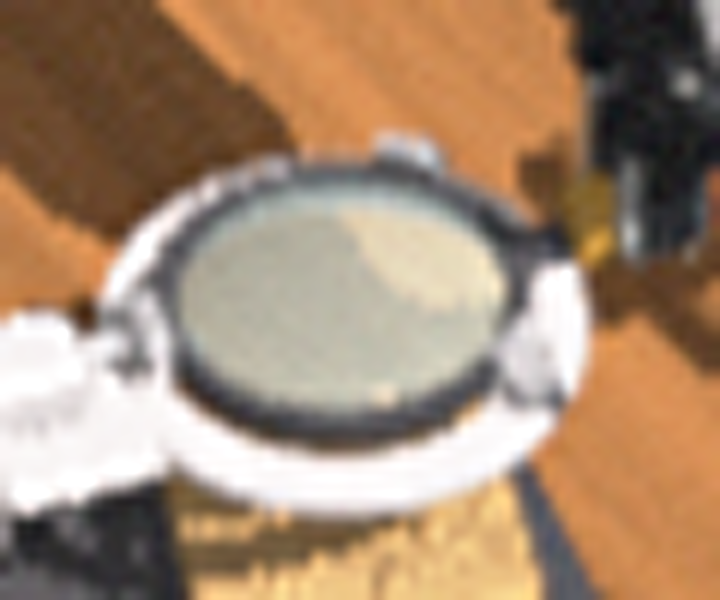

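The fixed claws took the load at X ≈ -1.1. Fx is now near zero and Fz is at the empty-tool reading, so the magnifier is carried by the stand. The picture shows the rim against the left claw at (510,340). One last relaxing step, then release.

{"method": "servo_tool", "body": {"plan": [[0,0,0,0.1,0,0,0],[0,0,0,0.15,0,0,0],[0,0,0,0.15,0,0,0]]}}

```text
clock: 33.6
tcp_pos: [0.5004, 0.0278, 0.1143]
ee_rot: [-3.139, -0.007, 2.925]
wrist_force: [-0.8, -0.0, -0.1]
finger_gap: 0.168
```

```bash
python3 av.py
```

```text
XYZ [-1.4661 -0.0091  0.054 ] e [ 0.0858  0.3963 -0.1223] F [-0.4822 -0.4974 -0.4927] T [-0.1177 -0.0955 -0.0547] gap 0.16591298438698768 clk 33.8
Zg 0.5979310302070717
```

{"method": "servo_tool", "body": {"plan": [[0,0,0,0,0,0,18],[0,0,0,0,0,0,20],[0,0,0,0,0,0,22],[0,0,0,0,0,0,26],[0,0,0,0,0,0,30]]}}

```text
clock: 34.42
tcp_pos: [0.5005, 0.0278, 0.1144]
ee_rot: [-3.14, -0.007, 2.925]
wrist_force: [0.6, -0.3, -0.6]
finger_gap: 0.302
```

```bash
python3 av.py
python3 - <<'E'
from glass import *
p,d=ctrl.grab_frame("scene"); glass(p,d)
x,y,w,h=252,162,80,60
cv2.imwrite("pics/scene11.png",cv2.resize(p[y:y+h,x:x+w],None,fx=10,fy=10,interpolation=cv2.INTER_CUBIC)[...,::-1])
E
```

```text
XYZ [-1.4233  0.0265  0.0986] e [ 0.0875  0.3905 -0.1193] F [0.4297 0.3662 0.0386] T [ 0.0024 -0.0097  0.0083] gap 0.29952245374313713 clk 34.625
Zg 0.6099439543245059
glass  238 235 th 1.8553767814388793 roll 0.09600777346966133 z0 0.3568734348613596 std 1.9600055098587768
```

View pics/scene11.png

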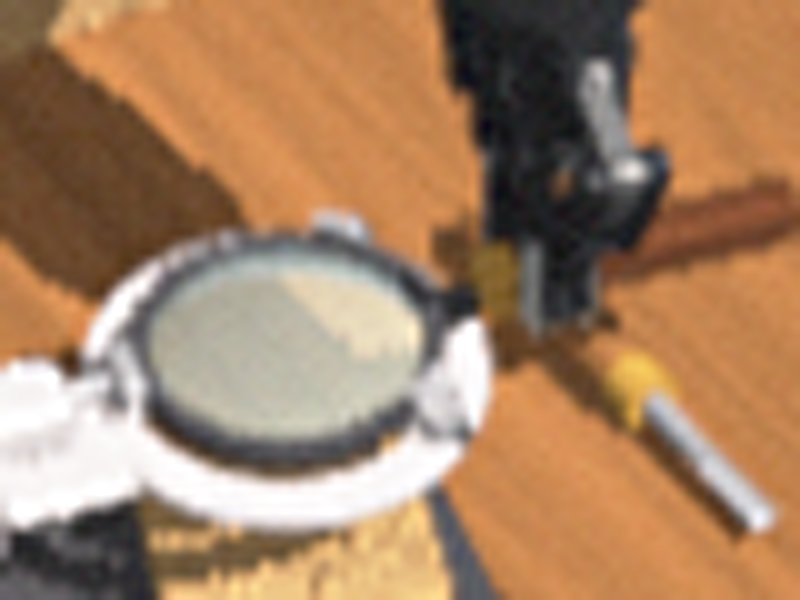

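It's released: the wrist torque is zero and the lens is unmoved. Opening wider and withdrawing straight up.

{"method": "servo_tool", "body": {"plan": [[0,0,0,0,0,0,50],[0,0,0,0,0,0,50],[0,0,0,0,0,-10,50],[0,0,0,0,0,-30,50],[0,0,0,0,0,-60,50]]}}

```text
clock: 35.3
tcp_pos: [0.5004, 0.0277, 0.175]
ee_rot: [-3.139, -0.008, 2.925]
wrist_force: [-1.1, 0.4, 1.2]
finger_gap: 0.498
```

{"method": "servo_tool", "body": {"plan": [[0,0,0,20,0,-40,50],[0,0,0,50,0,-80,50],[0,0,0,80,0,-100,50],[0,0,0,80,50,-100,50],[0,0,0,80,100,-100,50]]}}

```text
clock: 35.92
tcp_pos: [0.445, 0.1437, 0.277]
ee_rot: [-3.141, -0.006, 2.923]
wrist_force: [0.6, -0.6, 0.4]
finger_gap: 0.499
```

{"method": "servo_tool", "body": {"plan": [[0,0,0,0,50,0,50],[0,0,0,0,100,0,50],[0,0,0,0,150,0,50],[0,0,0,0,150,0,50]]}}

```text
clock: 36.42
tcp_pos: [0.4768, 0.2945, 0.2771]
ee_rot: [3.141, -0.006, 2.929]
wrist_force: [0.4, -0.7, -0.5]
finger_gap: 0.501
```

Run:
```python
from glass import *
print(ctrl.sense())
D={}
for n in("scene","top"):
    p,d=ctrl.grab_frame(n); ds=[d]+[ctrl.grab_frame(n)[1] for _ in range(4)]; d=np.median(ds,0); np.savez(f"{n}12.npz",p=p,d=d)
    x,y,w,h=(235,150,80,60) if n=="scene" else (235,160,80,80)
    cv2.imwrite(f"pics/{n}12.png",cv2.resize(p[y:y+h,x:x+w],None,fx=10 if n=="scene" else 7,fy=10 if n=="scene" else 7,interpolation=cv2.INTER_CUBIC)[...,::-1])
    cv2.imwrite(f"pics/{n}12f.png",p[...,::-1])
    X=pts(n,d); q=(X-RC)@Ro.from_euler("z",YAW).as_matrix()*1000
    r=np.hypot(q[...,0]+1,q[...,1]); a=np.degrees(np.arctan2(q[...,1],q[...,0]+1))
    for lo in range(-180,180,45):
        m=(r<44)&(r>36)&(a>=lo)&(a<lo+45)&(q[...,2]>-20)
        print(lo,m.sum(),np.round(np.median(q[m][:,2]),1), end=" | ")
    m=(r<43)&(q[...,2]>-5)&(q[...,2]<30); Q=q[m]; A=np.c_[Q[:,:2],(Q[:,0]+1.2)**2+Q[:,1]**2,np.ones(len(Q))]
    co=np.linalg.lstsq(A,Q[:,2],rcond=None)[0]; print("\n",n,"tilt",np.degrees(np.arctan(co[:2])),co[2:], "glass centroid",Q.mean(0))
```

```text
{'clock': 36.425, 'joint_pos': array([-0.6798,  0.3371,  0.0628,  1.7305, -0.0295,  1.0782,  0.7518]), 'qd': array([ 0.0397, -0.0365,  0.058 ,  0.0622,  0.0214,  0.0103,  0.0242]), 'tau': array([ -1.2656, -45.5199,   0.4601, -27.2052,  -0.1871,  -0.1988,  -0.2771]), 'tcp_pos': array([0.4768, 0.2945, 0.2771]), 'ee_rot': array([ 3.1406, -0.0062,  2.9292]), 'wrist_force': array([ 0.3578, -0.6834, -0.4912]), 'wrist_torque': array([-0.1222,  0.0002, -0.0375]), 'finger_gap': 0.5010600026742867}
-180 21 8.2 | -135 19 7.8 | -90 20 8.1 | -45 20 8.4 | 0 26 8.3 | 45 22 8.4 | 90 24 7.9 | 135 19 7.7 | 
 scene tilt [-0.1132 -0.6004] [-0.0031 12.8715] glass centroid [ 0.0726  2.2989 10.0025]
-180 33 7.2 | -135 31 7.3 | -90 34 7.2 | -45 33 7.2 | 0 31 7.2 | 45 33 7.6 | 90 35 7.5 | 135 36 7.2 | 
 top tilt [0.104  0.0786] [-0.003  11.8819] glass centroid [-1.3767 -0.0299  9.1428]
```

View pics/scene12.png

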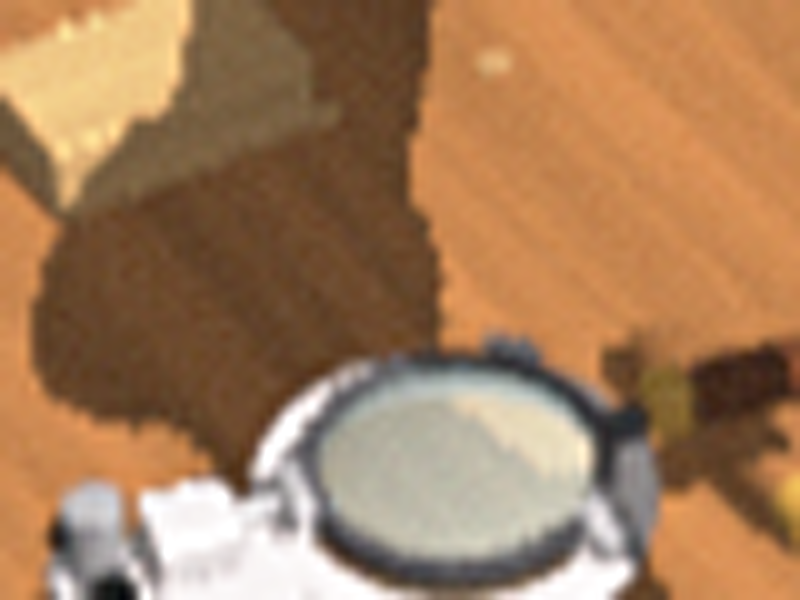

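View pics/top12.png

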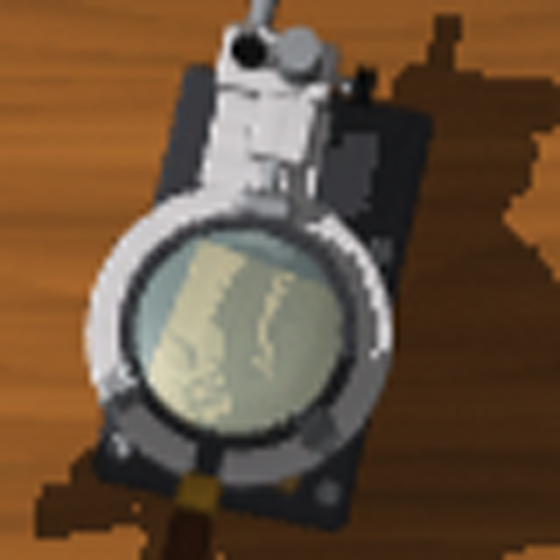

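View pics/top12f.png

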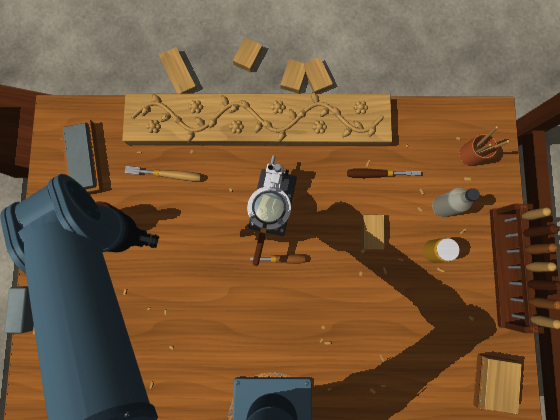

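Last views: the lens is concentric in the ring. Its rim height is even all round, 7.2–7.6 mm in the top view and 7.7–8.4 mm in the scene view, and its tilt is within 0.6°. The gripper is clear and the other objects are where they were. The mallet is partly behind the arm in this view, with no contact force. I'll let the arm come to rest and hand in.

{"method": "servo_tool", "body": {"plan": [[0,0,0,0,0,0,50],[0,0,0,0,0,0,50],[0,0,0,0,0,0,50],[0,0,0,0,0,0,50]]}}

```text
clock: 37.42
tcp_pos: [0.4775, 0.2896, 0.277]
ee_rot: [-3.141, -0.006, 2.923]
wrist_force: [-0.9, -0.5, 0.2]
finger_gap: 0.502
```

Run:
```python
from cell import ctrl
s=ctrl.sense(); print(s["clock"],s["wrist_force"],abs(s["qd"]).max()); print(ctrl.finish_job())
```

```text
37.425 [-0.86336357 -0.45232766  0.20563917] 0.0016729446338557992
the job is handed in; nothing more can be done
None
```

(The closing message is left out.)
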